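# Change the mould plate of a patty press

### The arm

A 7-joint arm with a two-finger parallel gripper is mounted at the origin on a cart in front of the work surface, level with it; the furniture and walls round the work are solid. World frame = base frame: x ahead of the robot, y to its left, z up, the work surface at z = 0. Lengths are in m, angles in rad, forces in N, time in s.
With the tool pointing down it reaches from about 0.4 to 0.85 m from the base axis. Payload 10.4 kg.
Tool frame: the origin (TCP) lies at the very end of the fingers, on their centre line; the grasp point (between the pads) lies 19 mm behind it; z points along the fingers, y is the direction in which the jaws open and shut (so a half turn about z gives the same grasp; the last joint's range is limited). The gripper opens to 87 mm and grips with 3 to 60 N. Pads are 19 mm wide; open, the fingers measure 117 mm over their backs; the gripper's body (75 mm by 190 mm) begins 51 mm behind the grasp point.
Start: joints at [1.172, 0.332, -0.065, 1.46, 0.022, 1.35, -0.088], TCP at [0.229, -0.581, 0.223] pointing down, gripper open.
Joint ranges: [-2.6, 2.6], [-0.5, 2.12], [-1.47, 1.34], [0.16, 2.42], [-1.27, 4.41], [0.06, 2.06], [-2.6, 2.6]. Speed limits (rad/s): [2.22, 2.22, 2.79, 2.79, 3.14, 3.14, 3.14].

### API

Orientations are given as a unit quaternion [x, y, z, w].
In Python, from bench import r, eyes, job gives the robot as it stands. The module is installed in compiled form; this text tells all that it offers.
- The arm moves only by the tool play_rows, never from a script. Its argument "motion" is a list of rows, each a list of 7 numbers: the shift along the tool's x, y, z as a fraction of full scale, then the turn, a rotation vector about the tool's x, y, z as a fraction of full scale, then the opening in per cent of the stroke, from 0 (shut) to 100 (fully open). A call has 1 to 5 rows; each row is the pose to reach, as a shift and turn from the pose commanded when the call began, along the tool's axes at that moment; what a row does not reach only later rows make up. Full scale, the value 1, is 0.2 m for a shift and 90 degrees for a turn. A row lasts 1/8 s, in which the tool goes at most 62.5 mm and 10.7 degrees, less where a joint would pass 70% of its speed; a pose out of reach is approached as far as the arm can. A call with a number of a shift or a turn outside -1 to 1 is refused whole. A call with a gripper value outside its range is refused whole. The fingers move at their own pace and stop on an object; "squeeze" is the grip in N (left out, the last holds). Time passes only in rows, so rows that repeat a pose let the fingers close. It gives the time, the measured TCP pose, the force and the opening at its end, in the units of the state.
- r.read_state(): the state, without advancing time (a new reading comes with each control period).
- eyes.camera(name): name is "scene" or "side" or "wrist"; returns a dict with "image" (400x640x3 uint8, red, green, blue), "mtx" (3x3 intrinsics, pixels), "R" (3x3) and "t" (3): a world point X has camera coordinates R X + t. Camera axes: x right, y down, z forward; pixel columns grow to the right and rows downward; lengths in m; the calibration is good to about 2 mm. A picture is of the moment at which its call begins. There is no depth.
- job.close_job(): hands the job in, once; it reports no verdict.
Trained networks look in a picture, given as the dict that the camera call returned (one of the last four; its "shot" number tells which), for a name from the list of things; names that differ only in an ending like _2 or _b are one class to them, and where a whole thing is asked for, a point or a joint stands for the part that bears it (a point fixed in the world has none). Each returns a list of dicts, best first, with "p" (0 to 1); they miss things now and then, are a little off and sometimes report something else, mostly with a low value. They report only what shows in the picture. A call takes as long as a camera call. They do not tell look-alikes from the thing itself.
- eyes.regions_of(picture, label): "region" (400x640 bool, what is visible of it) and "xy" ([column, row] in pixels, amid what is visible of it).
- eyes.landmark_of(picture, label): "xy" ([column, row] in pixels: a listed point, or the origin of a listed thing).
The state is a dict: "time": time; "joint_positions": joint angles; "joint_vel": joint speeds; "joint_torque": joint torques, N m; "ee_pos": TCP position; "eef_rot": TCP orientation; "ft_force": force on the tool from outside, world axes, zero at the start; "torque": the same for the moment, N m; "width": finger opening in m.
Only numpy, scipy, OpenCV 4.12 (cv2) and the standard library are available. Lean on these libraries where they do the work, as an engineer would, in place of code of your own. Each camera call takes 0.05 s, during which the arm holds its last target. There are 200 camera calls.

### The job

Set the patty press up for square patties: get the mould plate with the square cavities out of the stack of plates and slide it along the press bed, bolts first, up to the sprung pins. Then, with the screwdriver from the socket on the press, turn both cam discs clockwise to their stops, so that they draw the plate tight against the block. Finally the screwdriver stands in its socket, and all other plates, also one that may lie apart, are back in one neat stack on its bottom plate, edges flush, nothing else disturbed.

Things in the scene. Friction and masses are not known exactly. Their poses are not given: they have to be found in the camera images.
- plate_square: Dark metal plate to mount, in the stack directly on plate_bottom. 100 (own x) x 154 (y) x 20 mm, 0.35 kg; two square through cavities, 56 mm, at y 9 to 65 mm either side of an 18 mm web along x through the middle: pinch the web from above, closing along y, a fingertip in each cavity. Origin: centre of underside, z up. Bolts on the +x edge, at the start pointing roughly away from the robot.
- bolt_left (a point): Centre of the left bolt's 10 mm ball head on plate_square: y = +50 mm, 17 mm beyond the +x edge, 10 mm above the underside, on a 4 mm neck; it sticks out 22 mm. Every plate has two such bolts.
- bolt_right (a point): The same, right bolt, y = -50 mm.
- plate_bottom: Mould plate like plate_square, but with two round cavities (56 mm along x); same web, size, bolts and axes. Bottom of the stack, on the worktop; it stays there.
- plate_hex: Mould plate like plate_square, but with two hexagonal cavities (65 mm along x); same web, size, bolts and axes. It starts on plate_square in the stack.
- plate_oval: Mould plate like plate_square, but with two oval cavities (74 mm along x); same web, size, bolts and axes. May be absent; else it starts on plate_hex, top of the stack.
- plate_round: Mould plate like plate_square, but with two round cavities (56 mm along x); same web, size, bolts and axes. May be absent; else it starts alone on the worktop, left of the stack; it belongs on the stack.
- press: Grey patty press, fixed. Origin: on the worktop below the middle of the cam block's front face; x into the block, away from the robot, y left. Block 40 mm high, 55 deep, 184 wide. Flat bed 12 mm high, to 155 mm before the face, 200 mm wide. Pressing head (unused) leans back behind it, from 45 mm behind the cam axes at z 0.06 to 0.24 m behind the face at z 0.15.
- seat (a point): Where the mounted plate's origin lies when flush with the block: on the bed, 12 mm up, 50 mm before the face; x into the block. Rails 12 mm high guide the plate: 157 mm apart for 50 mm before the face, then flaring to 170 mm apart at 82 mm. Set the plate on the bed with its bolted edge 50 to 55 mm before the face, then slide it in along x.
- ejectors (a point): Middle of the block's front face, at bolt height. Two sprung pins, y = +-20 mm, stand 3 mm out of it and push a plate back with 2.4 N (3.6 N when flush): let go, it rests 3 mm off flush. The cams catch it up to 5 mm off flush. The bolt heads enter 16 mm wide openings at y = +-50 mm.
- cam_left (a joint): Left cam (press y = +50 mm, 26 mm behind the face): steel disc of 43 mm in the block's top, axis upright. Rad, grows clockwise seen from above: 0 to 0.2 open, as at the start (mouth toward the plate); its jaw gets behind the bolt head at about 0.5, has drawn the plate flush at about 1.4; stop at 1.65. Stays where it is left (0.03 N m friction).
- cam_right (a joint): Right cam (press y = -50 mm), same as cam_left; it too closes clockwise.
- cam_left_slot (a point): Centre of the left cam's screwdriver slot, at the disc's top, 39.5 mm above the worktop. Slot along this point's x axis, 18 mm long, 4.4 wide, 7 deep, ends closed. At joint 0 it lies 0.85 rad counter-clockwise (seen from above) of the press's x axis; it turns with the cam.
- cam_right_slot (a point): The same for the right cam.
- screwdriver: Stubby flat-blade screwdriver, 112 mm, 0.12 kg, standing in its socket blade down. Origin: blade tip, z up the shank. Blade 14 mm wide along x, 3 thick along y (last 1.5 mm: 11 x 1.8); shank 12 thick. Black handle from 50 to 108 mm above the tip: flats 26 mm apart facing +-y to grip, 34 mm wide along x; its collar rests on the socket's rim. Same when turned half round.
- socket (a point): Mouth centre of the screwdriver's socket, 55 mm above the worktop: round hole of 18 mm in a 32 mm square post, right of the block. The blade tip hangs 50 mm below this point when the screwdriver is in, at any turn.
- salt_shaker: Bystander: salt shaker, 44 mm wide, 90 mm high, behind the stack. Origin under its centre. Over the far side of the worktop, 0.8 m ahead of the robot, hangs a heat lamp about 0.3 m wide, its lower edge about 0.5 m up: keep the arm clear of it.
- spice_jar: Bystander: spice jar with a black cap, 44 mm wide, 96 mm high, behind the stack. Origin under its centre.
- tin: Bystander: food tin, 76 mm wide, 110 mm high, behind and to the left of the stack. Origin under its centre.
Things that resemble listed ones, but are neither listed nor needed, are in the scene too. There is more than one size of the screwdriver; the job needs the smallest.

How it is judged:
On the way, in this order (a step that is already met when the one before it is completed fails the run):
1. the plate with the square cavities lies in the press, its bolt heads in the cam block, both cams still open (z of plate_square in the frame of seat below 0.004 m and y of plate_square in the frame of seat between -0.005 and 0.005 m and angle between the x axis of plate_square and the x axis of seat, either way round below 0.08 rad and x of plate_square in the frame of seat between -0.0055 and 0.003 m and value of joint each of cam_left, cam_right below 0.35 rad), for 0.2 s.
2. the screwdriver's blade stands in the slot of a cam (((horizontal distance between screwdriver and cam_left_slot below 0.008 m and distance between screwdriver and cam_left_slot below 0.0105 m and z of screwdriver in the frame of cam_left_slot below -0.0015 m and angle between screwdriver's own z axis and vertical below 0.25 rad) or (horizontal distance between screwdriver and cam_right_slot below 0.008 m and distance between screwdriver and cam_right_slot below 0.0105 m and z of screwdriver in the frame of cam_right_slot below -0.0015 m and angle between screwdriver's own z axis and vertical below 0.25 rad))), for 0.2 s.
3. both cams are turned closed and have drawn the plate against the block (z of plate_square in the frame of seat below 0.004 m and y of plate_square in the frame of seat between -0.005 and 0.005 m and angle between the x axis of plate_square and the x axis of seat, either way round below 0.08 rad and x of plate_square in the frame of seat between -0.0015 and 0.003 m and value of joint each of cam_left, cam_right above 1.35 rad), for 0.2 s.
At the end, for the whole second after the job is handed in: square plate flush with the block within 1.5 mm, both cams past 1.35 rad; other plates flat on the stack, centres within 15 mm and 0.15 rad of plate_bottom, itself flat on the worktop within 80 mm of its start; screwdriver upright in its socket, tip 40 mm or more down; all at rest (all of step 3 and linear speed of each of plate_square, plate_hex, plate_oval, plate_round, screwdriver below 0.02 m/s and horizontal distance between each of plate_hex, plate_oval, plate_round and plate_bottom below 0.015 m and angle between the x axis of each of plate_hex, plate_oval, plate_round and the x axis of plate_bottom, either way round below 0.15 rad and angle between each of plate_hex, plate_oval, plate_round, plate_bottom's own z axis and vertical below 0.05 rad and height (world z) of plate_bottom below 0.005 m and distance of plate_bottom from where it was at the start of the episode below 0.08 m and horizontal distance between screwdriver and socket below 0.008 m and z of screwdriver in the frame of socket below -0.04 m and angle between screwdriver's own z axis and vertical below 0.12 rad); the robot touches nothing.
It fails at once if the salt shaker is displaced or tipped (distance of salt_shaker from where it was at the start of the episode above 0.03 m or angle between salt_shaker's own z axis and vertical above 0.5 rad).
It fails at once if the spice jar is displaced or tipped (distance of spice_jar from where it was at the start of the episode above 0.03 m or angle between spice_jar's own z axis and vertical above 0.5 rad).
It fails at once if the tin is displaced or tipped (distance of tin from where it was at the start of the episode above 0.03 m or angle between tin's own z axis and vertical above 0.5 rad).
Of plate_oval, plate_round only 1 to 2 are there at a start; the rules pass over those that are not, and their reading is None.
At some moment in a run one of plate_hex, plate_round may be knocked a few centimetres aside while the robot is not near it.
It also fails if it takes over 210 s, if anything falls off the work surface, if the arm or the gripper's body presses on something with over 40 N, if the wrist force passes 120 N, or if a joint passes its speed limit or range.

## Working session

There is one attempt and no reset: what is moved stays moved. The work goes in short steps, Python scripts to look and compute and a tool call to move; the robot and the scene stay as the last step left them, time stands still between calls to the robot, and variables do not carry over. Pictures are saved under pics/ and viewed, about 12 in all and at most 16, crops included, and the job is handed in when it is done.

Besides the shell and the picture viewer there is one more tool, called after "Call:" as a command line: name --pt "numbers of a row" for each row, then --argument value for the rest. play_rows: Moves the arm, as the interface text tells. Shift numbers are shares of 0.2 m and turn numbers shares of 90 degrees, none past 1 either way. Its arguments: {"type":"object","properties":{"motion":{"type":"array","items":{"type":"array","items":{"type":"number"}}},"squeeze":{"type":"number"}},"required":["motion"]}

```bash
mkdir -p pics; cat > h.py <<'E'
import numpy as np, cv2
from scipy.spatial.transform import Rotation as Rn
from bench import r, eyes, job
def save(p,name,crop=None,s=1):
    im=p["image"][:,:,::-1]
    if crop: c0,r0,c1,r1=crop; im=im[r0:r1,c0:c1]
    cv2.imwrite("pics/"+name, cv2.resize(im,None,fx=s,fy=s,interpolation=cv2.INTER_CUBIC))
def ray(p,xy):
    K,R,t=[np.array(p[k]) for k in("mtx","R","t")]
    return -R.T@t, R.T@np.linalg.solve(K,[xy[0],xy[1],1.])
def onz(p,xy,z):
    c,d=ray(p,xy); return c+d*(z-c[2])/d[2]
def proj(p,X):
    K,R,t=[np.array(p[k]) for k in("mtx","R","t")]
    q=(np.atleast_2d(X)@R.T+t)@K.T; return q[:,:2]/q[:,2:]
def tri(ps,xys):
    A=np.zeros((3,3));b=np.zeros(3)
    for p,xy in zip(ps,xys):
        c,d=ray(p,xy);d/=np.linalg.norm(d);M=np.eye(3)-np.outer(d,d);A+=M;b+=M@c
    return np.linalg.solve(A,b)
def st():
    s=r.read_state(); print("t",round(s["time"],2),"p",np.round(s["ee_pos"],4),"q",np.round(s["eef_rot"],4),"F",np.round(s["ft_force"],1),"w",round(s["width"],4)); return s
def move(target,yaw=None,s=None):
    """print fractions toward target TCP, tool down with tool x at world angle yaw"""
    s=s or r.read_state(); R=Rn.from_quat(s["eef_rot"]); d=R.inv().apply(np.array(target)-s["ee_pos"])/0.2
    out=list(np.round(d,3))
    if yaw is not None:
        T=Rn.from_matrix(np.array([[np.cos(yaw),np.sin(yaw),0],[np.sin(yaw),-np.cos(yaw),0],[0,0,-1]]))
        out+=list(np.round((R.inv()*T).as_rotvec()/(np.pi/2),4))
    print("row",[float(x) for x in out]); return out
def toolyaw(s): x=Rn.from_quat(s["eef_rot"]).as_matrix()[:,0]; return np.arctan2(x[1],x[0])
E
python3 - <<'E'
from h import *
s=st();print(toolyaw(s), Rn.from_quat(s["eef_rot"]).as_matrix().round(3))
ps={n:eyes.camera(n) for n in("scene","side")}
for n,p in ps.items():
    save(p,n+"0.png"); print(n,"cam",ray(p,[320,200])[0].round(3))
    for l in["plate_square","plate_hex","plate_oval","plate_round","plate_bottom","screwdriver","socket","seat","ejectors","cam_left_slot","cam_right_slot","press","bolt_left","bolt_right","salt_shaker","spice_jar","tin"]:
        print(l,[(np.round(d["xy"]).tolist(),round(d["p"],2)) for d in eyes.landmark_of(p,l)][:4])
E
```

```text
t 0.0 p [ 0.2292 -0.581   0.2217] q [ 9.824e-01  1.868e-01 -2.000e-04 -7.000e-04] F [-0.8  0.1 -0.3] w 0.087
0.37588461963265474 [[ 0.93   0.367 -0.001]
 [ 0.367 -0.93   0.001]
 [-0.    -0.001 -1.   ]]
scene cam [-0.002  0.681  0.986]
plate_square [([293.0, 257.0], 0.92)]
plate_hex [([292.0, 253.0], 0.89), ([291.0, 254.0], 0.44), ([372.0, 198.0], 0.38)]
plate_oval [([259.0, 227.0], 0.61), ([290.0, 252.0], 0.57), ([266.0, 256.0], 0.55)]
plate_round [([232.0, 344.0], 0.62)]
plate_bottom [([296.0, 263.0], 0.92)]
screwdriver [([394.0, 156.0], 0.96), ([417.0, 170.0], 0.81), ([384.0, 173.0], 0.74), ([362.0, 190.0], 0.61)]
socket [([383.0, 159.0], 0.66)]
seat [([374.0, 196.0], 0.83)]
ejectors [([363.0, 185.0], 0.81)]
cam_left_slot [([348.0, 184.0], 0.66)]
cam_right_slot [([368.0, 172.0], 0.64), ([374.0, 196.0], 0.46), ([293.0, 252.0], 0.16)]
press []
bolt_left [([267.0, 257.0], 0.93)]
bolt_right [([288.0, 234.0], 0.67), ([374.0, 196.0], 0.34)]
salt_shaker [([259.0, 228.0], 0.88)]
spice_jar [([222.0, 249.0], 0.68)]
tin [([189.0, 275.0], 0.67)]
side cam [0.647 1.128 0.926]
plate_square [([337.0, 246.0], 0.86)]
plate_hex [([335.0, 243.0], 0.82)]
plate_oval [([272.0, 249.0], 0.66), ([339.0, 239.0], 0.63)]
plate_round [([335.0, 243.0], 0.73), ([360.0, 334.0], 0.68)]
plate_bottom []
screwdriver [([308.0, 153.0], 0.61), ([314.0, 165.0], 0.6), ([333.0, 152.0], 0.54)]
socket [([313.0, 150.0], 0.77)]
seat [([332.0, 176.0], 0.72), ([276.0, 250.0], 0.41)]
ejectors [([314.0, 176.0], 0.97), ([319.0, 181.0], 0.35)]
cam_left_slot [([337.0, 250.0], 0.65)]
cam_right_slot [([317.0, 177.0], 0.71), ([312.0, 168.0], 0.41)]
press [([312.0, 181.0], 0.63), ([319.0, 184.0], 0.58)]
bolt_left [([310.0, 261.0], 0.61)]
bolt_right []
salt_shaker [([274.0, 251.0], 0.89)]
spice_jar [([266.0, 280.0], 0.91)]
tin [([270.0, 319.0], 0.94), ([274.0, 248.0], 0.15)]
```

```bash
python3 - <<'E'
import cv2
a=cv2.imread("pics/scene0.png")[100:400,150:470];b=cv2.imread("pics/side0.png")[100:400,200:420]
cv2.imwrite("pics/a.png",cv2.resize(a,None,fx=2,fy=2,interpolation=2))
cv2.imwrite("pics/b.png",cv2.resize(b,None,fx=2,fy=2,interpolation=2))
E
```

```text
(no output)
```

View pics/a.png

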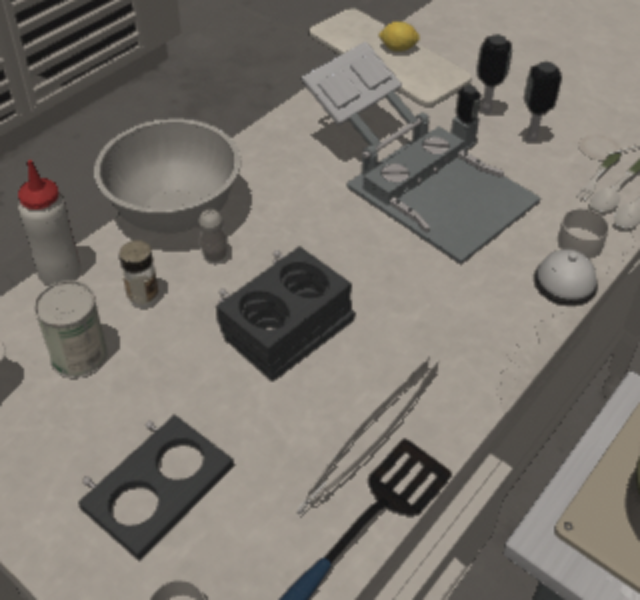

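View pics/b.png

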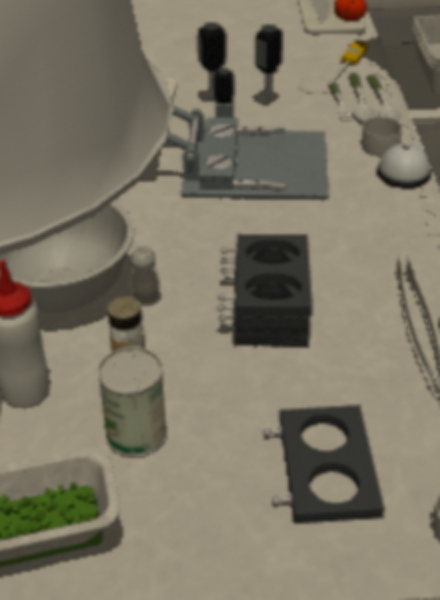

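Scene picture: stack at about (292,253), lone round plate at (232,344), press bed at (374,196). The smallest screwdriver stands in the post beside the block at (383,152). The two larger ones, at (396,133) and (420,146), stand free and are look-alikes. Next: rough positions, and where the wrist camera sits.

```bash
python3 - <<'E'
from h import *
s=st()
ps={n:eyes.camera(n) for n in("scene","side","wrist")}
a,b,w=ps["scene"],ps["side"],ps["wrist"]
R=Rn.from_quat(s["eef_rot"]).as_matrix();c,d=ray(w,[320,200])
print("wristcam in tool",(R.T@(c-s["ee_pos"])).round(4),(R.T@d).round(3), (np.array(w["R"])@R).round(3), np.array(w["mtx"]).round(1).tolist())
for l in["plate_square","plate_hex","plate_round","plate_oval","plate_bottom","screwdriver","socket","seat","ejectors","cam_left_slot","cam_right_slot","bolt_left","bolt_right","salt_shaker","spice_jar","tin"]:
    L=eyes.landmark_of(a,l);M=eyes.landmark_of(b,l)
    best=[]
    for x in L[:4]:
        for y in M[:4]:
            X=tri([a,b],[x["xy"],y["xy"]]); e=np.abs(proj(a,X)[0]-x["xy"]).max()+np.abs(proj(b,X)[0]-y["xy"]).max()
            if e<6: best.append((X.round(3).tolist(),round(e,1),round(x["p"],2),round(y["p"],2)))
    print(l,best)
E
```

```text
t 1.8 p [ 0.2294 -0.5814  0.2226] q [9.824e-01 1.868e-01 0.000e+00 1.000e-04] F [-0.1  0.5 -0.4] w 0.0869
wristcam in tool [ 0.0677 -0.0002 -0.1606] [-0.258  0.003  0.966] [[-0.001  1.     0.   ]
 [-0.969 -0.001 -0.246]
 [-0.246 -0.001  0.969]] [[305.6, 0.0, 319.0], [0.0, 305.6, 196.2], [0.0, 0.0, 1.0]]
plate_square [([0.546, 0.085, 0.017], np.float64(3.3), 0.89, 0.76)]
plate_hex [([0.535, 0.101, 0.066], np.float64(0.9), 0.75, 0.69), ([0.54, 0.096, 0.049], np.float64(2.8), 0.75, 0.66)]
plate_round [([0.504, 0.353, -0.01], np.float64(1.8), 0.85, 0.96)]
plate_oval [([0.544, 0.094, 0.054], np.float64(3.1), 0.8, 0.7)]
plate_bottom []
screwdriver [([0.508, -0.506, 0.017], np.float64(0.2), 0.87, 0.5), ([0.61, -0.558, 0.009], np.float64(0.7), 0.79, 0.84), ([0.57, -0.375, 0.023], np.float64(1.4), 0.47, 0.74), ([0.587, -0.405, -0.0], np.float64(0.2), 0.47, 0.54)]
socket [([0.569, -0.412, 0.055], np.float64(1.2), 0.96, 0.91)]
seat [([0.519, -0.267, 0.024], np.float64(4.7), 0.75, 0.92)]
ejectors [([0.575, -0.307, 0.006], np.float64(1.1), 0.94, 0.66)]
cam_left_slot [([0.585, -0.307, -0.012], np.float64(5.6), 0.55, 0.66), ([0.595, -0.233, 0.051], np.float64(2.5), 0.43, 0.66)]
cam_right_slot [([0.602, -0.361, 0.026], np.float64(0.3), 0.46, 0.42)]
bolt_left [([0.615, 0.123, 0.012], np.float64(3.5), 0.87, 0.66)]
bolt_right []
salt_shaker [([0.723, 0.032, -0.009], np.float64(3.5), 0.86, 0.9)]
spice_jar [([0.74, 0.161, -0.018], np.float64(0.1), 0.79, 0.88)]
tin [([0.725, 0.306, 0.007], np.float64(2.1), 0.68, 0.87)]
```

Call:
play_rows --pt "0.9 -0.43 -0.64 0 0 0.239 100" --pt "0.9 -0.43 -0.64 0 0 0.239 100" --pt "0.9 -0.43 -0.64 0 0 0.239 100" --pt "0.9 -0.43 -0.64 0 0 0.239 100" --pt "0.9 -0.43 -0.64 0 0 0.239 100" --squeeze 40

```text
time: 4.18
ee_pos: [0.3688, -0.4329, 0.3532]
eef_rot: [1.0, 0.003, 0.002, 0.001]
ft_force: [-0.7, -0.7, -0.6]
width: 0.0869
```

```bash
python3 - <<'E'
from h import *
s=st(); move([0.50,-0.29,0.35],0.0,s)
E
```

```text
t 4.17 p [ 0.3688 -0.4329  0.3532] q [1.     0.0034 0.002  0.0012] F [-0.7 -0.7 -0.6] w 0.0869
row [0.661, -0.71, 0.017, 0.0015, -0.0025, 0.0043]
```

Call:
play_rows --pt "0.66 -0.71 0.02 0 0 0 100" --pt "0.66 -0.71 0.02 0 0 0 100" --pt "0.66 -0.71 0.02 0 0 0 100" --pt "0.66 -0.71 0.02 0 0 0 100" --pt "0.66 -0.71 0.02 0 0 0 100"

```text
time: 4.8
ee_pos: [0.4967, -0.2942, 0.3459]
eef_rot: [1.0, -0.0, -0.001, 0.0]
ft_force: [-0.2, -1.2, 0.2]
width: 0.0871
```

```bash
python3 - <<'E'
from h import *
s=st(); w=eyes.camera("wrist"); save(w,"w1.png")
np.savez("press_cam.npz",**{k:np.array(w[k]) for k in("image","mtx","R","t")})
for l,z in[("seat",.012),("ejectors",.022),("cam_left_slot",.0395),("cam_right_slot",.0395),("socket",.055)]:
    print(l,[(onz(w,d["xy"],z).round(4).tolist(),np.round(d["xy"],1).tolist(),round(d["p"],2)) for d in eyes.landmark_of(w,l)[:3]])
E
```

```text
t 4.8 p [ 0.4967 -0.2942  0.3459] q [ 1.e+00 -0.e+00 -5.e-04  1.e-04] F [-0.2 -1.2  0.2] w 0.0871
seat [([0.5226, -0.2808, 0.012], [311.1, 145.3], 0.97)]
ejectors [([0.5752, -0.2839, 0.022], [312.7, 111.1], 0.56)]
cam_left_slot []
cam_right_slot [([0.5959, -0.3392, 0.0395], [350.4, 96.0], 0.74)]
socket [([0.5849, -0.4087, 0.055], [400.4, 103.3], 0.68)]
```

View pics/w1.png

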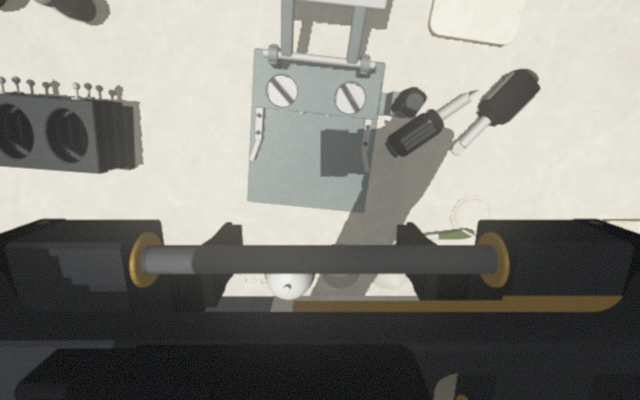

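Wrist picture: cam slots at (281,92) and (349,97), socket with the small screwdriver at (407,102), stack at (60,130). Taking a closer view of the press.

Call:
play_rows --pt "-0.1 -0.05 0.7 0 0 0 100" --pt "-0.1 -0.05 0.7 0 0 0 100" --pt "-0.1 -0.05 0.7 0 0 0 100" --pt "-0.1 -0.05 0.7 0 0 0 100"

```text
time: 5.6
ee_pos: [0.4774, -0.2838, 0.2074]
eef_rot: [1.0, -0.0, 0.0, 0.0]
ft_force: [0.5, 0.2, 0.4]
width: 0.0871
```

```bash
python3 - <<'E'
from h import *
s=st(); w=eyes.camera("wrist"); save(w,"w2.png",(150,0,550,230),2)
np.savez("press_cam2.npz",**{k:np.array(w[k]) for k in("image","mtx","R","t")})
for l,z in[("seat",.012),("ejectors",.022),("cam_left_slot",.0395),("cam_right_slot",.0395),("socket",.055)]:
    print(l,[(onz(w,d["xy"],z).round(4).tolist(),np.round(d["xy"],1).tolist(),round(d["p"],2)) for d in eyes.landmark_of(w,l)[:3]])
E
```

```text
t 5.6 p [ 0.4774 -0.2838  0.2074] q [ 1.e+00 -1.e-04  1.e-04  1.e-04] F [0.5 0.2 0.4] w 0.0871
seat [([0.5235, -0.2799, 0.012], [316.2, 138.1], 0.7)]
ejectors [([0.572, -0.2847, 0.022], [320.4, 92.8], 0.67)]
cam_left_slot [([0.6049, -0.2382, 0.0395], [273.7, 56.6], 0.72)]
cam_right_slot [([0.5931, -0.3366, 0.0395], [372.2, 69.2], 0.85)]
socket [([0.5815, -0.4101, 0.055], [450.7, 79.4], 0.58)]
```

View pics/w2.png

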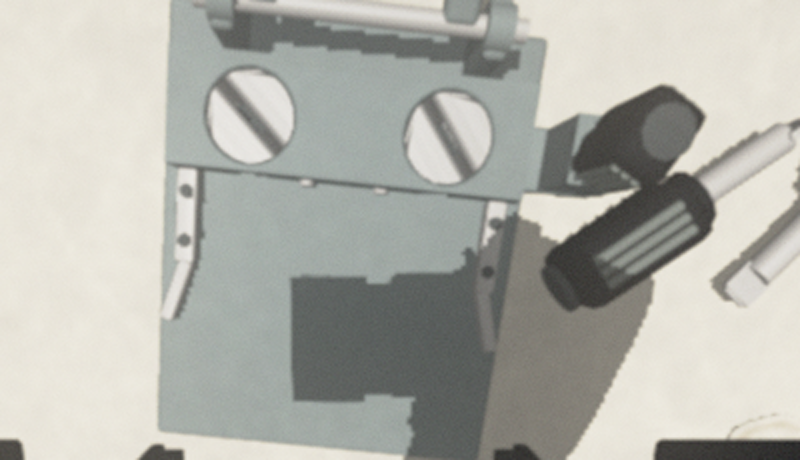

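Crop: both cam discs clear, at full-picture (275,57) and (374,68), slots running upper left to lower right, sprung pins at (303,91) and (340,95), rails either side, and the small screwdriver's handle cap at about (484,65). The two bigger screwdrivers stay out of it. Fitting the discs now.

```bash
cat >> h.py <<'E'
def disc(w,xy,rad=30,thr=None):
    """centre of bright cam disc + slot angle (world), at z=.0395"""
    x,y=int(xy[0]),int(xy[1]); x0,y0=max(x-rad,0),max(y-rad,0)
    g=cv2.cvtColor(np.ascontiguousarray(w["image"]),cv2.COLOR_RGB2GRAY)[y0:y+rad,x0:x+rad]
    g=cv2.resize(g,None,fx=4,fy=4,interpolation=cv2.INTER_CUBIC)
    t=thr or cv2.threshold(g,0,255,cv2.THRESH_OTSU)[0]
    m=(g>t).astype(np.uint8); n,lab,stt,cen=cv2.connectedComponentsWithStats(m)
    big=[i for i in range(1,n) if stt[i,4]>600 and np.hypot(*(cen[i]/4+[x0-x,y0-y]))<rad*.62]
    m=np.isin(lab,big).astype(np.uint8)
    pts=np.vstack([c[:,0] for c in cv2.findContours(m,cv2.RETR_EXTERNAL,cv2.CHAIN_APPROX_NONE)[0]])
    hull=cv2.convexHull(pts); (cx,cy),ax,_=cv2.fitEllipse(hull)
    hm=np.zeros_like(m); cv2.fillConvexPoly(hm,hull,1); hm=cv2.erode(hm,np.ones((17,17)))
    ys,xs=np.nonzero((hm>0)&(m==0))
    f=lambda u,v:[x0+(u+.5)/4-.5,y0+(v+.5)/4-.5]
    C=onz(w,f(cx,cy),.0395)
    vx,vy,ux,uy=cv2.fitLine(np.c_[xs,ys].astype(np.float32),cv2.DIST_HUBER,0,.01,.01).ravel()
    d=onz(w,f(ux+40*vx,uy+40*vy),.0395)-onz(w,f(ux-40*vx,uy-40*vy),.0395)
    return C,np.arctan2(d[1],d[0]),onz(w,f(ux,uy),.0395),np.array(ax)/4,t
E
python3 - <<'E'
from h import *
for fn,L in(("press_cam.npz",[(281,92),(349,97)]),("press_cam2.npz",[(275,57),(374,68)])):
    w=dict(np.load(fn)); o=[]
    for xy in L:
        C,a,S,ax,t=disc(w,xy,20 if fn=="press_cam.npz" else 30); o.append(C); print(fn,C.round(4),"slotdir",round(a,3),"slotmid",S.round(4),ax.round(1),t)
    d=o[0]-o[1]; yaw=np.arctan2(-d[0],d[1]); print("dist",np.linalg.norm(d),"yaw",yaw)
    m=(o[0]+o[1])/2; ex=np.array([np.cos(yaw),np.sin(yaw),0]); O=m-0.026*ex; O[2]=0; print("press origin",O,"seat",O-.05*ex)
    ey=np.array([-ex[1],ex[0],0]);P=lambda x,y,z:O+x*ex+y*ey+[0,0,z]
    print("proj face top corners",proj(w,[P(0,92,.04) if 0 else P(0,.092,.04),P(0,-.092,.04),P(-.155,.1,.012),P(-.155,-.1,.012),P(-.003,.02,.022),P(-.05,.0785,.024),P(-.05,-.0785,.024)]).round(1).tolist())
E
```

```text
press_cam.npz [ 0.6035 -0.2396  0.0395] slotdir -2.423 slotmid [ 0.6037 -0.2394  0.0395] [29.  30.9] 194.0
press_cam.npz [ 0.5932 -0.3384  0.0395] slotdir -2.576 slotmid [ 0.5936 -0.3383  0.0395] [28.4 30.3] 188.0
dist 0.09937556828614345 yaw -0.10440863777526127
press origin [ 0.57251005 -0.28626222  0.        ] seat [ 0.52278233 -0.28105127  0.        ]
proj face top corners [[251.6, 106.0], [375.9, 119.3], [245.9, 201.9], [364.0, 213.6], [301.1, 113.5], [260.9, 140.6], [360.8, 151.0]]
press_cam2.npz [ 0.6039 -0.2394  0.0395] slotdir -2.427 slotmid [ 0.6041 -0.2392  0.0395] [42.3 46.4] 192.0
press_cam2.npz [ 0.5936 -0.3382  0.0395] slotdir -2.583 slotmid [ 0.594  -0.3382  0.0395] [41.5 45.8] 186.0
dist 0.09933408904863267 yaw -0.10395349946687193
press origin [ 0.57289032 -0.28607653  0.        ] seat [ 0.52316023 -0.28088821  0.        ]
proj face top corners [[231.3, 80.7], [411.0, 100.1], [227.1, 216.6], [388.8, 232.4], [302.9, 92.9], [246.2, 131.7], [387.0, 146.4]]
```

Call:
play_rows --pt "0 -0.95 -0.2 0 0 0 100" --pt "0 -0.95 -0.2 0 0 0 100" --pt "0 -0.95 -0.2 0 0 0 100" --pt "0 -0.95 -0.2 0 0 0 100"

```text
time: 6.4
ee_pos: [0.4783, -0.0887, 0.2488]
eef_rot: [1.0, 0.004, 0.002, 0.0]
ft_force: [-0.2, -1.3, -0.4]
width: 0.0867
```

Call:
play_rows --pt "0 -0.95 -0.2 0 0 0 100" --pt "0 -0.95 -0.2 0 0 0 100" --pt "0 -0.95 -0.2 0 0 0 100" --pt "0 -0.95 -0.2 0 0 0 100" --pt "0 -0.95 -0.2 0 0 0 100"

```text
time: 7.02
ee_pos: [0.4775, 0.096, 0.2867]
eef_rot: [1.0, 0.0, 0.0, 0.0]
ft_force: [0.2, -1.7, 1.0]
width: 0.0868
```

```bash
python3 - <<'E'
from h import *
s=st(); w=eyes.camera("wrist"); save(w,"w3.png",(150,0,500,240),2)
np.savez("stack1.npz",**{k:np.array(w[k]) for k in("image","mtx","R","t")})
for l in["plate_bottom","plate_square","plate_hex","plate_oval","plate_round","bolt_left","bolt_right"]:
    print(l,[(np.round(d["xy"],1).tolist(),round(d["p"],2)) for d in eyes.landmark_of(w,l)[:4]])
E
```

```text
t 7.03 p [0.4775 0.096  0.2867] q [1.e+00 2.e-04 2.e-04 2.e-04] F [ 0.2 -1.7  1. ] w 0.0868
plate_bottom [([324.2, 122.6], 0.58)]
plate_square [([323.8, 118.6], 0.78)]
plate_hex []
plate_oval [([323.3, 118.9], 0.58)]
plate_round [([133.0, 151.0], 0.8), ([590.1, 97.1], 0.37)]
bolt_left [([287.5, 60.8], 0.56)]
bolt_right []
```

View pics/w3.png

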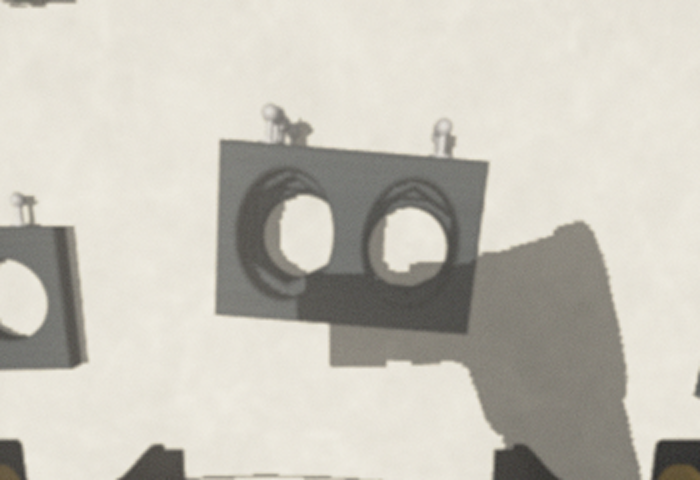

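Crop: stack seen from above with the oval plate on top (corners at crop (220,140),(488,162),(467,333),(216,314)), so four plates, top at 80 mm. The lone plate is at the left edge.

```bash
cat >> h.py <<'E'
def plate(w,corners,zt,approx=None):
    """corners px in order: back-left, back-right, front-right, front-left; zt height of top. -> centre, yaw(x axis), sizes"""
    P=np.array([onz(w,c,zt) for c in corners]); c=P.mean(0)
    l=P[0]-P[3]+P[1]-P[2]; b=P[0]-P[1]+P[3]-P[2]
    yaw=np.arctan2(l[1],l[0]); yb=np.arctan2(-b[0],b[1])
    print("centre",c.round(4),"yaw long/short",round(yb,3),round(yaw,3),"sizes",np.linalg.norm(l)/2,np.linalg.norm(b)/2)
    return c,(yb*2+yaw)/3
def refine(w,corners,win=6):
    """refine plate corners by edge line fits near the given polygon"""
    g=cv2.GaussianBlur(cv2.cvtColor(np.ascontiguousarray(w["image"]),cv2.COLOR_RGB2GRAY),(3,3),0).astype(np.float32)
    C=np.array(corners,float); lines=[]
    for i in range(4):
        a,b=C[i],C[(i+1)%4]; d=(b-a)/np.linalg.norm(b-a); n=np.array([d[1],-d[0]])
        pts=[]
        for f in np.linspace(.1,.9,40):
            q=a+(b-a)*f; o=np.arange(-win,win+.01,.25); X=q+o[:,None]*n
            v=cv2.remap(g,X[:,0].astype(np.float32)[None],X[:,1].astype(np.float32)[None],1)[0]
            gr=np.abs(np.gradient(v)); j=gr.argmax()
            if gr[j]>2: pts.append(X[j])
        vx,vy,x,y=cv2.fitLine(np.array(pts,np.float32),cv2.DIST_WELSCH,0,.01,.01).ravel()
        lines.append((np.array([x,y]),np.array([vx,vy])))
    out=[]
    for i in range(4):
        (p,u),(q,v)=lines[i-1],lines[i]; t=np.linalg.solve(np.c_[u,-v],q-p); out.append(p+t[0]*u)
    return out
E
python3 - <<'E'
from h import *
w=dict(np.load("stack1.npz")); cr=[[150+a/2,b/2] for a,b in[(220,140),(488,162),(467,333),(216,314)]]
plate(w,cr,.08); rc=refine(w,cr,5); print(np.round(rc,1).tolist()); c,y=plate(w,rc,.08)
s=st(); move([c[0],c[1],.12],y)
E
```

```text
centre [0.5436 0.0907 0.08  ] yaw long/short -0.077 -0.072 sizes 0.09775606788071244 0.1516694871079029
[[259.8999938964844, 68.9000015258789], [394.20001220703125, 80.19999694824219], [382.79998779296875, 166.8000030517578], [256.8999938964844, 156.89999389648438]]
centre [0.544  0.0912 0.08  ] yaw long/short -0.08 -0.082 sizes 0.09894607871165123 0.1520515465681916
t 7.42 p [0.4771 0.0961 0.2864] q [ 1.e+00 -4.e-04 -1.e-04  1.e-04] F [0.1 0.5 0.3] w 0.0871
row [0.335, 0.024, 0.832, 0.0001, 0.0001, 0.051]
```

Call:
play_rows --pt "0.335 0.024 0.8 0 0 0.051 65" --pt "0.335 0.024 0.8 0 0 0.051 65" --pt "0.335 0.024 0.8 0 0 0.051 65" --pt "0.335 0.024 0.8 0 0 0.051 65"

```text
time: 7.92
ee_pos: [0.5424, 0.0911, 0.1231]
eef_rot: [0.999, -0.04, -0.003, 0.0]
ft_force: [-0.4, -0.7, 0.2]
width: 0.0595
```

```bash
python3 - <<'E'
from h import *
s=st(); print(np.round(s["joint_positions"],2)); move([.544,.0912,.043],-.08)
E
```

```text
t 7.92 p [0.5424 0.0911 0.1231] q [ 9.992e-01 -4.020e-02 -3.400e-03  1.000e-04] F [-0.4 -0.7  0.2] w 0.0595
[ 0.26  0.31 -0.59  1.75  0.19  1.14 -2.04]
row [0.01, -0.001, 0.4, 0.0003, 0.0043, -0.0003]
```

Call:
play_rows --pt "0.008 0 0.4 0 0 0 65" --pt "0.008 0 0.4 0 0 0 65" --pt "0.008 0 0.4 0 0 0 65" --pt "0.008 0 0.4 0 0 0 0" --pt "0.008 0 0.4 0 0 0 0" --squeeze 50

```text
time: 8.55
ee_pos: [0.5468, 0.092, 0.0485]
eef_rot: [0.999, -0.04, 0.001, -0.0]
ft_force: [-1.0, 0.4, 0.4]
width: 0.0435
```

Call:
play_rows --pt "0 0 0 0 0 0 0" --pt "0 0 0 0 0 0 0" --pt "0 0 -0.1 0 0 0 0" --pt "0 0 -0.2 0 0 0 0" --pt "0 0 -0.3 0 0 0 0"

```text
time: 9.18
ee_pos: [0.5459, 0.092, 0.1085]
eef_rot: [0.999, -0.04, 0.0, -0.0]
ft_force: [0.8, 0.5, -3.6]
width: 0.0177
```

```bash
python3 - <<'E'
from h import *
s=st(); print(np.round(s["joint_positions"],2)); w=eyes.camera("side"); save(w,"s4.png",(200,100,480,340),2.5)
E
```

```text
t 9.18 p [0.5459 0.092  0.1085] q [ 9.992e-01 -3.980e-02  5.000e-04 -1.000e-04] F [ 0.8  0.5 -3.6] w 0.0177
[ 0.26  0.33 -0.59  1.76  0.2   1.11 -2.05]
```

View pics/s4.png

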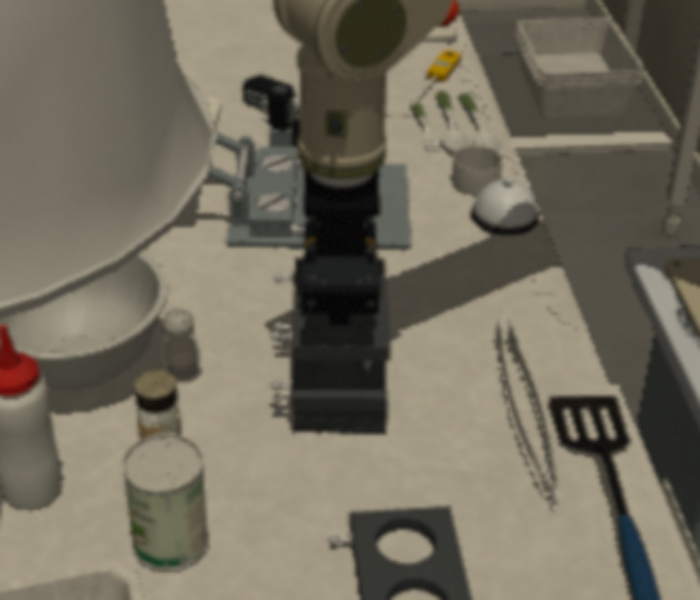

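The wrist reads only 3.6 N, so just the oval plate came up. I'll park it on the worktop and handle the hex plate separately.

Call:
play_rows --pt "0 0 -0.3 0 0 0 0" --pt "-0.2 0.4 -0.3 0 0 0.1 0" --pt "-0.41 0.92 -0.3 0 0 0.3 0" --pt "-0.41 0.92 -0.3 0 0 0.3 0" --pt "-0.41 0.92 -0.3 0 0 0.3 0"

```text
time: 9.85
ee_pos: [0.4474, -0.089, 0.1671]
eef_rot: [0.961, -0.276, 0.0, 0.001]
ft_force: [0.7, 0.8, -3.9]
width: 0.0177
```

```bash
python3 - <<'E'
from h import *
s=st(); print(np.round(s["joint_positions"],2),toolyaw(s)); move([.45,-.085,.09],-1.57);move([.45,-.085,.09],1.57)
E
```

```text
t 9.85 p [ 0.4474 -0.089   0.1671] q [ 9.613e-01 -2.756e-01  3.000e-04  8.000e-04] F [ 0.7  0.8 -3.9] w 0.0177
[ 0.54  0.03 -0.44  1.94  0.01  1.18 -2.04] -0.5583972149386748
row [0.0, -0.024, 0.385, 0.0005, -0.001, 0.644]
row [0.0, -0.024, 0.385, 0.0012, 0.0006, -1.355]
```

Call:
play_rows --pt "0 -0.02 0.2 0 0 -0.6 0" --pt "0 -0.02 0.2 0 0 -0.6 0" --pt "0 -0.02 0.2 0 0 -0.6 0" --pt "0 -0.02 0.2 0 0 -0.6 0" --pt "0 -0.02 0.2 0 0 -0.6 0"

```text
time: 10.48
ee_pos: [0.4518, -0.0809, 0.127]
eef_rot: [0.981, 0.196, 0.0, 0.0]
ft_force: [-0.7, 0.4, -4.0]
width: 0.0176
```

Call:
play_rows --pt "0 0 0 0 0 -0.6 0" --pt "0 0 0 0 0 -0.75 0" --pt "0 0 0 0 0 -0.75 0" --pt "0 0 0 0 0 -0.75 0" --pt "0 0 0 0 0 -0.75 0"

```text
time: 11.1
ee_pos: [0.4518, -0.0809, 0.127]
eef_rot: [0.786, 0.618, 0.0, 0.0]
ft_force: [0.1, -0.4, -3.0]
width: 0.0172
```

```bash
python3 - <<'E'
from h import *
s=st(); print(np.round(s["joint_positions"],2),toolyaw(s)); move([.45,-.085,.05],1.57);move([.45,-.085,.02],1.57)
E
```

```text
t 11.1 p [ 0.4518 -0.0809  0.127 ] q [7.863e-01 6.178e-01 3.000e-04 2.000e-04] F [ 0.1 -0.4 -3. ] w 0.0172
[ 0.59  0.08 -0.53  1.98  0.05  1.09 -0.2 ] 1.3319805973885448
row [-0.022, -0.004, 0.385, 0.0004, -0.0001, -0.1515]
row [-0.022, -0.004, 0.535, 0.0004, -0.0001, -0.1515]
```

Call:
play_rows --pt "-0.02 -0.02 0.4 0 0 -0.14 0" --pt "-0.02 -0.02 0.5 0 0 -0.14 0" --pt "-0.02 -0.02 0.535 0 0 -0.14 0" --pt "-0.02 -0.02 0.545 0 0 -0.14 0" --pt "-0.02 -0.02 0.55 0 0 -0.14 0"

```text
time: 11.72
ee_pos: [0.4479, -0.0846, 0.0181]
eef_rot: [0.717, 0.697, 0.001, 0.001]
ft_force: [0.4, 0.0, -2.6]
width: 0.0173
```

Call:
play_rows --pt "0 0 0 0 0 0 60" --pt "0 0 0 0 0 0 60" --pt "0 0 0 0 0 0 60" --pt "0 0 -0.4 0 0 0 60" --pt "0 0 -0.8 0 0 0 60"

```text
time: 12.35
ee_pos: [0.446, -0.0842, 0.143]
eef_rot: [0.716, 0.698, -0.0, -0.001]
ft_force: [0.5, -1.0, -0.3]
width: 0.051
```

```bash
python3 - <<'E'
from h import *
s=st(); print(np.round(s["joint_positions"],2),toolyaw(s)); move([.477,.08,.287],0.5)
E
```

```text
t 12.35 p [ 0.446  -0.0842  0.143 ] q [ 7.164e-01  6.977e-01 -1.000e-04 -6.000e-04] F [ 0.5 -1.  -0.3] w 0.051
[ 0.63  0.05 -0.55  1.97  0.03  1.13  0.04] 1.544279399699066
row [0.826, 0.132, -0.72, -0.0009, -0.0001, 0.6648]
```

Call:
play_rows --pt "0.2 0.1 -0.5 0 0 0.1 60" --pt "0.87 0.15 -0.6 0 0 0.5 60" --pt "0.87 0.15 -0.6 0 0 0.6 60" --pt "0.87 0.15 -0.6 0 0 0.6 60" --pt "0.87 0.15 -0.6 0 0 0.6 60"

```text
time: 12.98
ee_pos: [0.4815, 0.0927, 0.2632]
eef_rot: [0.94, 0.341, 0.001, -0.0]
ft_force: [0.4, -1.8, -0.2]
width: 0.0523
```

Call:
play_rows --pt "0 0 0 0 0 0.5 60" --pt "0 0 0 0 0 0.5 60" --pt "0 0 0 0 0 0.5 60" --pt "0 0 0 0 0 0.5 60" --pt "0 0 0 0 0 0.5 60"

```text
time: 13.6
ee_pos: [0.4812, 0.0886, 0.2616]
eef_rot: [0.999, -0.045, 0.0, 0.0]
ft_force: [0.2, 0.2, 0.0]
width: 0.0522
```

```bash
python3 - <<'E'
from h import *
s=st(); w=eyes.camera("wrist"); save(w,"w5.png",(150,0,500,240),2)
np.savez("stack2.npz",**{k:np.array(w[k]) for k in("image","mtx","R","t")})
# predicted corners if the hex is exactly under the oval
c=np.array([.544,.0912,.06]);a=-.08;ex=np.array([np.cos(a),np.sin(a),0]);ey=np.array([-ex[1],ex[0],0])
cr=proj(w,[c+.05*i*ex+.077*j*ey for i,j in((1,1),(1,-1),(-1,-1),(-1,1))]);print(cr.round(1).tolist())
rc=refine(w,cr,5); print(np.round(rc,1).tolist()); c,y=plate(w,rc,.06); print(toolyaw(s)); move([c[0],c[1],.1],y)
E
```

```text
t 13.6 p [0.4812 0.0886 0.2616] q [ 9.99e-01 -4.48e-02  1.00e-04  1.00e-04] F [0.2 0.2 0. ] w 0.0522
[[242.6, 78.0], [381.0, 76.4], [377.7, 165.7], [248.7, 167.1]]
[[243.0, 75.5999984741211], [381.20001220703125, 75.5999984741211], [376.6000061035156, 163.5], [249.0, 164.60000610351562]]
centre [0.5463 0.091  0.06  ] yaw long/short -0.086 -0.088 sizes 0.09877482721895435 0.15282086965468172
-0.08959435709020037
row [0.323, -0.041, 0.808, 0.0001, -0.0001, -0.0013]
```

View pics/w5.png

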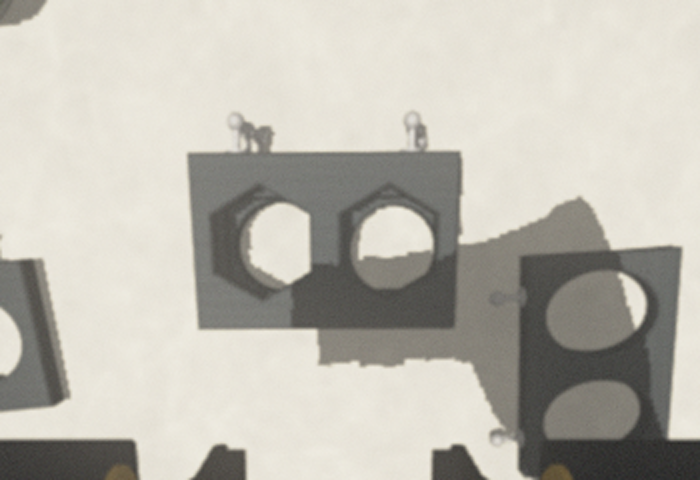

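Crop: hex plate now on top of the stack, oval parked at the right with bolts toward the stack. Hex pose came out at (0.546, 0.091), yaw -0.087.

Call:
play_rows --pt "0.32 -0.04 0.8 0 0 0 65" --pt "0.32 -0.04 0.8 0 0 0 65" --pt "0.32 -0.04 0.8 0 0 0 65" --pt "0.322 -0.04 0.95 0 0 0 65" --pt "0.322 -0.04 1.0 0 0 0 65"

```text
time: 14.28
ee_pos: [0.545, 0.0907, 0.0597]
eef_rot: [0.999, -0.043, -0.002, 0.0]
ft_force: [0.1, -0.8, -0.0]
width: 0.0565
```

Call:
play_rows --pt "0 0 0.085 0 0 0 65" --pt "0 0 0.085 0 0 0 0" --pt "0 0 0.085 0 0 0 0" --pt "0 0 0.085 0 0 0 0" --pt "0 0 0.085 0 0 0 0"

```text
time: 14.9
ee_pos: [0.5464, 0.0908, 0.0451]
eef_rot: [0.999, -0.044, 0.0, 0.0]
ft_force: [1.0, 0.3, -0.4]
width: 0.0237
```

Call:
play_rows --pt "0 0 0 0 0 0 0" --pt "0 0 -0.2 0 0 0 0" --pt "0 0 -0.5 0 0 0 0" --pt "0 0 -0.5 0 0 0 0"

```text
time: 15.4
ee_pos: [0.5484, 0.0916, 0.1488]
eef_rot: [0.999, -0.044, 0.004, -0.0]
ft_force: [0.3, -0.2, -4.3]
width: 0.0175
```

```bash
python3 - <<'E'
from h import *
s=st(); print(np.round(s["joint_positions"],2),toolyaw(s)); move([.448,-.084,.15],1.544)
E
```

```text
t 15.4 p [0.5484 0.0916 0.1488] q [ 9.99e-01 -4.44e-02  3.60e-03 -4.00e-04] F [ 0.3 -0.2 -4.3] w 0.0175
[ 0.33  0.3  -0.68  1.72  0.2   1.18 -2.06] -0.0888735164325753
row [-0.422, 0.919, -0.01, 0.0032, -0.0041, -1.0395]
```

Call:
play_rows --pt "-0.42 0.92 -0.05 0 0 -0.6 0" --pt "-0.42 0.92 -0.05 0 0 -0.6 0" --pt "-0.42 0.92 -0.05 0 0 -0.6 0" --pt "-0.42 0.92 -0.05 0 0 -0.6 0" --pt "-0.42 0.92 -0.05 0 0 -0.6 0"

```text
time: 16.02
ee_pos: [0.4437, -0.0881, 0.1533]
eef_rot: [0.932, 0.362, -0.001, 0.0]
ft_force: [0.7, -0.2, -3.2]
width: 0.0175
```

Call:
play_rows --pt "0 0 0.1 0 0 -0.44 0" --pt "0 0 0.3 0 0 -0.44 0" --pt "0 0 0.3 0 0 -0.44 0" --pt "0 0 0.3 0 0 -0.44 0" --pt "0 0 0.3 0 0 -0.44 0"

```text
time: 16.65
ee_pos: [0.4451, -0.0849, 0.0935]
eef_rot: [0.755, 0.655, -0.001, -0.001]
ft_force: [-0.1, 0.3, -2.8]
width: 0.0175
```

```bash
python3 - <<'E'
from h import *
s=st(); print(toolyaw(s)); move([.448,-.084,.028],1.544)
E
```

```text
t 16.65 p [ 0.4451 -0.0849  0.0935] q [ 7.553e-01  6.554e-01 -5.000e-04 -8.000e-04] F [-0.1  0.3 -2.8] w 0.0175
1.429386568415112
row [0.007, 0.014, 0.327, -0.0012, -0.0002, -0.073]
```

Call:
play_rows --pt "0.007 0.014 0.15 0 0 -0.073 0" --pt "0.007 0.014 0.3 0 0 -0.073 0" --pt "0.007 0.014 0.33 0 0 -0.073 0" --pt "0.007 0.014 0.345 0 0 -0.073 0" --pt "0.007 0.014 0.345 0 0 -0.073 0"

```text
time: 17.27
ee_pos: [0.4495, -0.0842, 0.0263]
eef_rot: [0.716, 0.698, 0.0, 0.001]
ft_force: [0.1, -0.5, -3.6]
width: 0.0178
```

Call:
play_rows --pt "0 0 0 0 0 0 60" --pt "0 0 0 0 0 0 60" --pt "0 0 0 0 0 0 60" --pt "0 0 -0.4 0 0 0 60" --pt "0 0 -0.8 0 0 0 60"

```text
time: 17.9
ee_pos: [0.4485, -0.0836, 0.152]
eef_rot: [0.716, 0.698, -0.0, -0.001]
ft_force: [1.1, -0.5, -0.5]
width: 0.0513
```

```bash
python3 - <<'E'
from h import *
s=st(); print(toolyaw(s)); move([.483,.09,.24],-.087)
E
```

```text
t 17.9 p [ 0.4485 -0.0836  0.152 ] q [ 7.160e-01  6.981e-01 -1.000e-04 -7.000e-04] F [ 1.1 -0.5 -0.5] w 0.0513
1.5454157018329908
row [0.873, 0.15, -0.44, -0.001, 0.0001, 1.0392]
```

Call:
play_rows --pt "0.2 0.1 -0.4 0 0 0.1 60" --pt "0.87 0.15 -0.45 0 0 0.5 60" --pt "0.87 0.15 -0.45 0 0 0.6 60" --pt "0.87 0.15 -0.45 0 0 0.6 60" --pt "0.87 0.15 -0.45 0 0 0.6 60"

```text
time: 18.52
ee_pos: [0.4836, 0.093, 0.2416]
eef_rot: [0.938, 0.346, 0.001, -0.0]
ft_force: [-0.5, -0.7, 0.5]
width: 0.0523
```

Call:
play_rows --pt "0 0 0 0 0 0.5 65" --pt "0 0 0 0 0 0.5 65" --pt "0 0 0 0 0 0.5 65" --pt "0 0 0 0 0 0.5 65" --pt "0 0 0 0 0 0.5 65"

```text
time: 19.15
ee_pos: [0.4834, 0.0892, 0.2406]
eef_rot: [0.999, -0.039, 0.0, 0.0]
ft_force: [0.3, -0.2, 1.4]
width: 0.0568
```

```bash
python3 - <<'E'
from h import *
s=st(); w=eyes.camera("wrist"); save(w,"w6.png",(150,0,550,240),2)
c=np.array([.5463,.091,.04]);a=-.087;ex=np.array([np.cos(a),np.sin(a),0]);ey=np.array([-ex[1],ex[0],0])
cr=proj(w,[c+.05*i*ex+.077*j*ey for i,j in((1,1),(1,-1),(-1,-1),(-1,1))]);print(cr.round(1).tolist())
rc=refine(w,cr,5); print(np.round(rc,1).tolist()); c,y=plate(w,rc,.04); print(toolyaw(s)); move([c[0],c[1],.07],y);move([c[0],c[1],.0245],y)
E
```

```text
t 19.15 p [0.4834 0.0892 0.2406] q [ 9.992e-01 -3.940e-02  0.000e+00  1.000e-04] F [ 0.3 -0.2  1.4] w 0.0568
[[244.4, 76.4], [383.2, 77.4], [378.3, 166.9], [248.9, 166.0]]
[[248.10000610351562, 78.5], [386.1000061035156, 78.69999694824219], [380.3999938964844, 167.89999389648438], [253.0, 166.0]]
centre [0.5448 0.0874 0.04  ] yaw long/short -0.088 -0.086 sizes 0.0989080046886018 0.15250563562771918
-0.0788420516932478
row [0.307, -0.015, 0.853, 0.0002, -0.0, 0.006]
row [0.307, -0.015, 1.081, 0.0002, -0.0, 0.006]
```

View pics/w6.png

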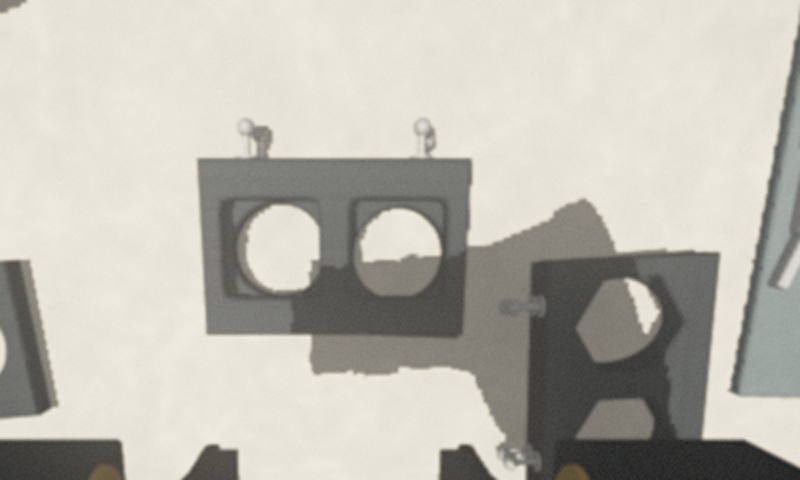

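Crop: the square-cavity plate is now on top, pose (0.545, 0.087), yaw -0.087, with hex on oval parked at the right. I'll pick up the square plate.

Call:
play_rows --pt "0.307 -0.015 0.8 0 0 0.005 65" --pt "0.307 -0.015 0.8 0 0 0.005 65" --pt "0.307 -0.015 0.8 0 0 0.005 65" --pt "0.307 -0.015 0.95 0 0 0.005 65" --pt "0.307 -0.015 1.0 0 0 0.005 65"

```text
time: 19.82
ee_pos: [0.5438, 0.0873, 0.0388]
eef_rot: [0.999, -0.042, -0.002, 0.0]
ft_force: [0.7, -0.4, 0.9]
width: 0.0565
```

Call:
play_rows --pt "0 0 0.075 0 0 0 65" --pt "0 0 0.075 0 0 0 0" --pt "0 0 0.075 0 0 0 0" --pt "0 0 0.075 0 0 0 0" --pt "0 0 0.075 0 0 0 0"

```text
time: 20.45
ee_pos: [0.5452, 0.0873, 0.026]
eef_rot: [0.999, -0.043, 0.0, 0.0]
ft_force: [-0.1, 0.6, -0.5]
width: 0.0246
```

Call:
play_rows --pt "0 0 0 0 0 0 0" --pt "0 0 -0.2 0 0 0 0" --pt "0 0 -0.5 0 0 0 0" --pt "0 0 -0.5 0 0 0 0" --pt "0 0 -0.5 0 0 0 0"

```text
time: 21.08
ee_pos: [0.5443, 0.0869, 0.1246]
eef_rot: [0.999, -0.043, -0.001, 0.0]
ft_force: [-0.1, 0.1, -4.8]
width: 0.0174
```

```bash
python3 - <<'E'
from h import *
s=st(); print(toolyaw(s))
a=-.104;ex=np.array([np.cos(a),np.sin(a),0]);O=np.array([.5727,-.2862,0])
X=O-ex*.102+[0,0,.12]; print(X); move(X,a)
E
```

```text
t 21.07 p [0.5443 0.0869 0.1246] q [ 9.991e-01 -4.320e-02 -6.000e-04  4.000e-04] F [-0.1  0.1 -4.8] w 0.0174
-0.08647211357738757
[ 0.47125112 -0.27561111  0.12      ]
row [-0.207, 1.837, 0.025, 0.0006, 0.0007, 0.0112]
```

Call:
play_rows --pt "-0.1 0.92 0 0 0 0.011 0" --pt "-0.1 0.92 0 0 0 0.011 0" --pt "-0.1 0.92 0 0 0 0.011 0" --pt "-0.1 0.92 0 0 0 0.011 0"

```text
time: 21.58
ee_pos: [0.5066, -0.1001, 0.1233]
eef_rot: [0.998, -0.056, -0.002, 0.001]
ft_force: [0.1, 0.9, -3.8]
width: 0.0176
```

Call:
play_rows --pt "-0.1 0.92 0 0 0 0 0" --pt "-0.1 0.92 0 0 0 0 0" --pt "-0.1 0.92 0 0 0 0 0" --pt "-0.1 0.92 0 0 0 0 0" --pt "-0.1 0.92 0 0 0 0 0"

```text
time: 22.2
ee_pos: [0.4698, -0.2739, 0.1241]
eef_rot: [0.999, -0.052, -0.001, -0.001]
ft_force: [-0.2, 1.3, -3.2]
width: 0.0175
```

```bash
python3 - <<'E'
from h import *
s=st(); print(toolyaw(s))
a=-.104;ex=np.array([np.cos(a),np.sin(a),0]);O=np.array([.5727,-.2862,0])
X=O-ex*.102+[0,0,.03];  move(X,a)
w=eyes.camera("wrist"); save(w,"w7.png",(150,0,550,240),2)
# held plate: refine bolted edge & corners
c=np.array(s["ee_pos"])+[0,0,.0145];b=toolyaw(s);fx=np.array([np.cos(b),np.sin(b),0]);fy=np.array([-fx[1],fx[0],0])
cr=proj(w,[c+.05*i*fx+.077*j*fy for i,j in((1,1),(1,-1),(-1,-1),(-1,1))]);print(cr.round(1).tolist())
E
```

```text
t 22.2 p [ 0.4698 -0.2739  0.1241] q [ 9.987e-01 -5.150e-02 -1.100e-03 -9.000e-04] F [-0.2  1.3 -3.2] w 0.0175
-0.1031221944550008
row [0.009, 0.008, 0.47, -0.0011, 0.0014, 0.0006]
[[159.2, 156.9], [481.8, 156.6], [458.4, 336.0], [182.7, 335.9]]
```

View pics/w7.png

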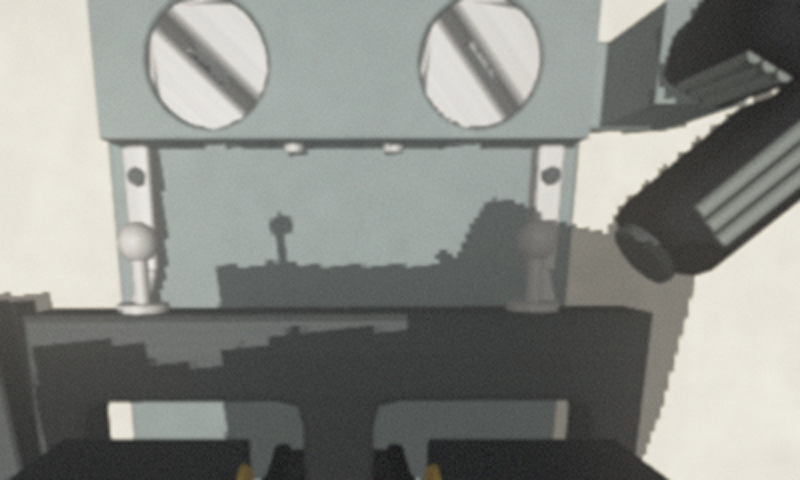

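Crop: plate held over the bed, bolt heads at full-picture (218,120) and (418,119), aiming at the block. Checking the plate's offset in the grip against the cams.

```bash
python3 - <<'E'
from h import *
s=st(); w=eyes.camera("wrist"); zz=s["ee_pos"][2]+.0045
L=onz(w,(218.5,120.5),zz);R_=onz(w,(418.5,119.5),zz); d=L-R_
print("heads",L.round(4),R_.round(4),np.linalg.norm(d)); yb=np.arctan2(-d[0],d[1]); ex=np.array([np.cos(yb),np.sin(yb),0]); c=(L+R_)/2-.067*ex; print("plate yaw",yb,"centre",c.round(4),"rel tcp",(c-s["ee_pos"]).round(4))
o=[]
for xy in((254,32),(390,32)):
    C,a,S,ax,t=disc(w,xy,36); o.append(C); print(C.round(4),round(a,3),S.round(4),ax.round(1))
d=o[0]-o[1];yaw=np.arctan2(-d[0],d[1]);ex=np.array([np.cos(yaw),np.sin(yaw),0]);O=(o[0]+o[1])/2-.026*ex;print(np.linalg.norm(d),"yaw",yaw,"O",O.round(4))
ey=np.array([-ex[1],ex[0],0]); print("plate in press: x %.4f y %.4f"%((c-O)@ex,(c-O)@ey))
E
```

```text
t 22.25 p [ 0.4703 -0.2733  0.1244] q [ 9.987e-01 -5.070e-02 -8.000e-04 -8.000e-04] F [-0.1  0.8 -4.1] w 0.0176
heads [ 0.5418 -0.2299  0.1289] [ 0.5321 -0.3285  0.1289] 0.09909502527171747
plate yaw -0.09817377622687605 centre [ 0.4703 -0.2727  0.1289] rel tcp [0.     0.0007 0.0045]
[ 0.6035 -0.2395  0.0395] -2.438 [ 0.6036 -0.2392  0.0395] [57.6 65.5]
[ 0.5931 -0.3379  0.0395] -2.586 [ 0.5934 -0.3379  0.0395] [57.5 65.4]
0.09897412647282888 yaw -0.10448346395829744 O [ 0.5724 -0.286   0.0395]
plate in press: x -0.1030 y 0.0026
```

Call:
play_rows --pt "0.0 0.013 0.2 0 0 0.002 0" --pt "0.0 0.013 0.4 0 0 0.002 0" --pt "0.0 0.013 0.5 0 0 0.002 0" --pt "0.0 0.013 0.525 0 0 0.002 0" --pt "0.0 0.013 0.525 0 0 0.002 0"

```text
time: 22.92
ee_pos: [0.4708, -0.2778, 0.0215]
eef_rot: [0.999, -0.053, 0.0, 0.0]
ft_force: [0.4, -0.7, -2.8]
width: 0.0175
```

```bash
python3 - <<'E'
from h import *
s=st(); print(toolyaw(s))
w=eyes.camera("wrist"); save(w,"w8.png",(150,0,550,240),2)
E
```

```text
t 22.93 p [ 0.4708 -0.2778  0.0215] q [ 9.986e-01 -5.300e-02  5.000e-04  3.000e-04] F [ 0.4 -0.7 -2.8] w 0.0175
-0.10608398516794433
```

View pics/w8.png

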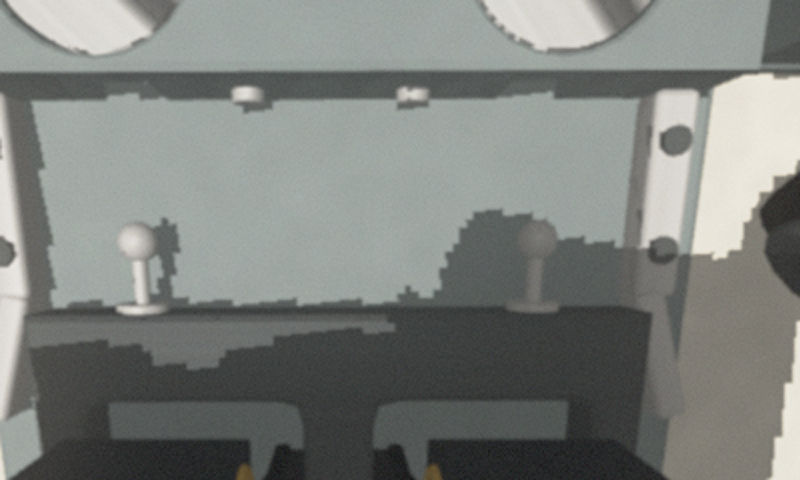

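Crop: plate just above the bed, about 2 mm right of the pins' middle (bolts centred at crop 337, pins at 330). I'll correct that, lower and slide in.

Call:
play_rows --pt "0 -0.009 0.01 0 0 0 0" --pt "0.05 -0.009 0.015 0 0 0 0" --pt "0.1 -0.009 0.017 0 0 0 0" --pt "0.14 -0.009 0.017 0 0 0 0" --pt "0.17 -0.009 0.017 0 0 0 0"

```text
time: 23.6
ee_pos: [0.5049, -0.2799, 0.0178]
eef_rot: [0.999, -0.053, 0.0, 0.0]
ft_force: [-3.2, 0.5, 7.4]
width: 0.0179
```

```bash
python3 - <<'E'
from h import *
s=st(); print(toolyaw(s)); O=np.array([.5725,-.2861,0]);a=-.1045;ex=np.array([np.cos(a),np.sin(a),0]);ey=np.array([-ex[1],ex[0],0]);d=s["ee_pos"]-O;print(d@ex,d@ey)
E
```

```text
t 23.6 p [ 0.5049 -0.2799  0.0178] q [ 9.986e-01 -5.330e-02  2.000e-04  3.000e-04] F [-3.2  0.5  7.4] w 0.0179
-0.10661266425552597
-0.06785063685543727 -0.0009194315670498377
```

Call:
play_rows --pt "0.03 0 -0.003 0 0 0 0" --pt "0.05 0 -0.003 0 0 0 0" --pt "0.065 0 -0.003 0 0 0 0" --pt "0.075 0 -0.003 0 0 0 0" --pt "0.08 0 -0.003 0 0 0 0"

```text
time: 24.22
ee_pos: [0.5199, -0.2814, 0.0178]
eef_rot: [0.999, -0.053, -0.0, 0.0]
ft_force: [-2.5, 0.3, 3.3]
width: 0.0173
```

```bash
python3 - <<'E'
from h import *
s=st(); print(toolyaw(s)); O=np.array([.5725,-.2861,0]);a=-.1045;ex=np.array([np.cos(a),np.sin(a),0]);ey=np.array([-ex[1],ex[0],0]);d=s["ee_pos"]-O;print(d@ex,d@ey)
E
```

```text
t 24.23 p [ 0.5199 -0.2814  0.0178] q [ 9.986e-01 -5.330e-02 -1.000e-04  1.000e-04] F [-2.5  0.3  3.3] w 0.0173
-0.10656485923166771
-0.05279924201301212 -0.0007762292817681165
```

Call:
play_rows --pt "0.005 0 -0.003 0 0 0 0" --pt "0.01 0 -0.003 0 0 0 0" --pt "0.012 0 -0.003 0 0 0 0" --pt "0.012 0 -0.003 0 0 0 0"

```text
time: 24.72
ee_pos: [0.5218, -0.2815, 0.018]
eef_rot: [0.999, -0.053, -0.001, -0.0]
ft_force: [-2.1, 1.2, -4.1]
width: 0.0179
```

```bash
python3 - <<'E'
from h import *
s=st(); w=eyes.camera("wrist"); save(w,"w9.png",(150,0,550,240),2)
E
```

```text
t 24.73 p [ 0.5218 -0.2815  0.018 ] q [ 9.986e-01 -5.330e-02 -5.000e-04 -1.000e-04] F [-2.1  1.2 -4.1] w 0.0179
```

View pics/w9.png

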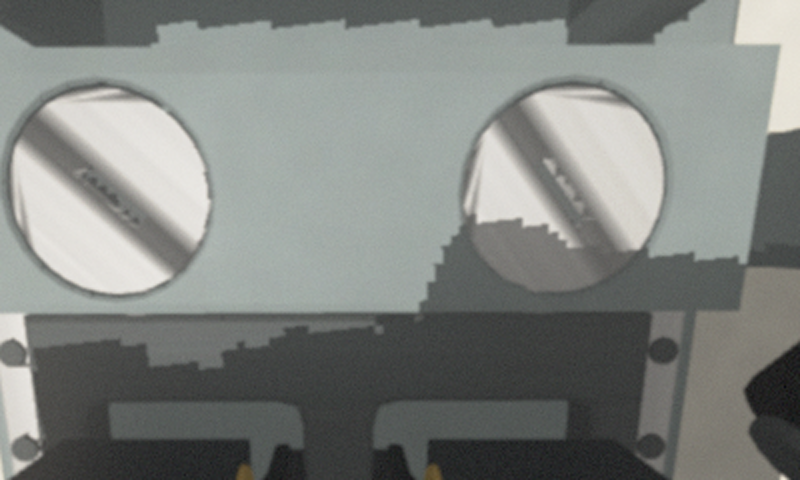

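Crop: plate up against the block between the rails, both cam mouths open, wrist reading the pins' push (-2 N). Measuring the slots from here, then releasing.

```bash
python3 - <<'E'
from h import *
s=st(); w=eyes.camera("wrist")
o=[]
for xy in((205,94),(432,93)):
    C,a,S,ax,t=disc(w,xy,56,(170 if xy[0]<300 else 100)); o.append(C); print(C.round(4),round(a+np.pi,3),S.round(4),ax.round(1))
d=o[0]-o[1];yaw=np.arctan2(-d[0],d[1]);ex=np.array([np.cos(yaw),np.sin(yaw),0]);O=(o[0]+o[1])/2-.026*ex;print(np.linalg.norm(d),"yaw",yaw,"O",O.round(4))
E
```

```text
t 24.77 p [ 0.5218 -0.2815  0.018 ] q [ 9.986e-01 -5.330e-02 -5.000e-04 -1.000e-04] F [-3.7  0.7 -3.8] w 0.0175
[ 0.6042 -0.2399  0.0395] 0.71 [ 0.604  -0.2392  0.0395] [ 96.1 105.7]
[ 0.5995 -0.3381  0.0395] 1.33 [ 0.5799 -0.3423  0.0395] [128.5 154.1]
0.09827556007416456 yaw -0.047905811279617794 O [ 0.5759 -0.2877  0.0395]
```

Call:
play_rows --pt "0 0 0 0 0 0 60" --pt "0 0 0 0 0 0 60" --pt "0 0 0 0 0 0 60" --pt "0 0 -0.4 0 0 0 60" --pt "0 0 -0.8 0 0 0 60"

```text
time: 25.45
ee_pos: [0.5221, -0.2813, 0.1448]
eef_rot: [0.999, -0.053, -0.0, -0.0]
ft_force: [0.3, -1.4, 0.1]
width: 0.0514
```

```bash
python3 - <<'E'
from h import *
s=st(); print(np.round(s["joint_positions"],2)); move([.52,-.41,.25],-0.1)
E
```

```text
t 25.45 p [ 0.5221 -0.2813  0.1448] q [ 9.986e-01 -5.310e-02 -2.000e-04 -2.000e-04] F [ 0.3 -1.4  0.1] w 0.0514
[ 0.9   0.38 -0.59  1.62  0.22  1.21 -1.42]
row [0.057, 0.641, -0.526, -0.0003, 0.0003, -0.004]
```

Call:
play_rows --pt "0 0.2 -0.4 0 0 0 90" --pt "0 0.6 -0.6 0 0 0 90" --pt "0 0.64 -0.6 0 0 0 90" --pt "0 0.64 -0.6 0 0 0 90"

```text
time: 25.95
ee_pos: [0.5076, -0.4139, 0.2654]
eef_rot: [0.998, -0.057, 0.001, 0.002]
ft_force: [0.4, 0.3, -0.8]
width: 0.0772
```

```bash
python3 - <<'E'
from h import *
s=st(); a=eyes.camera("scene");b=eyes.camera("side");w=eyes.camera("wrist")
for n,p,q in(("big1",(397.5,118.5),(305.5,112.5)),("big2",(421.5,132.5),(334,114.5)),("small",(383.5,143),(312,137))):
    X=tri([a,b],[p,q]);print(n,X.round(3),proj(a,X).round(1),proj(b,X).round(1),"wrist px",proj(w,X).round(1))
for x in eyes.landmark_of(w,"screwdriver")[:3]: print(np.round(x["xy"]),x["p"])
for x in eyes.landmark_of(w,"socket")[:2]: print("socket",onz(w,x["xy"],.055).round(4),x["p"])
save(w,"w10.png",(240,0,640,240),2)
np.savez("sd.npz",**{k:np.array(w[k]) for k in("image","mtx","R","t")})
E
```

```text
t 25.95 p [ 0.5076 -0.4139  0.2654] q [ 0.9984 -0.0566  0.0012  0.0018] F [ 0.4  0.3 -0.8] w 0.0772
big1 [ 0.599 -0.504  0.16 ] [[397.5 119.4]] [[305.2 111.8]] wrist px [[425.1  77.2]]
big2 [ 0.498 -0.487  0.157] [[421.5 133.6]] [[333.6 113.6]] wrist px [[407.6 198.2]]
small [ 0.583 -0.404  0.118] [[383.4 145.1]] [[311.2 135.2]] wrist px [[306.6 112.4]]
[408.  84.] 0.78
[396. 163.] 0.56
socket [ 0.5835 -0.4071  0.055 ] 0.59
```

View pics/w10.png

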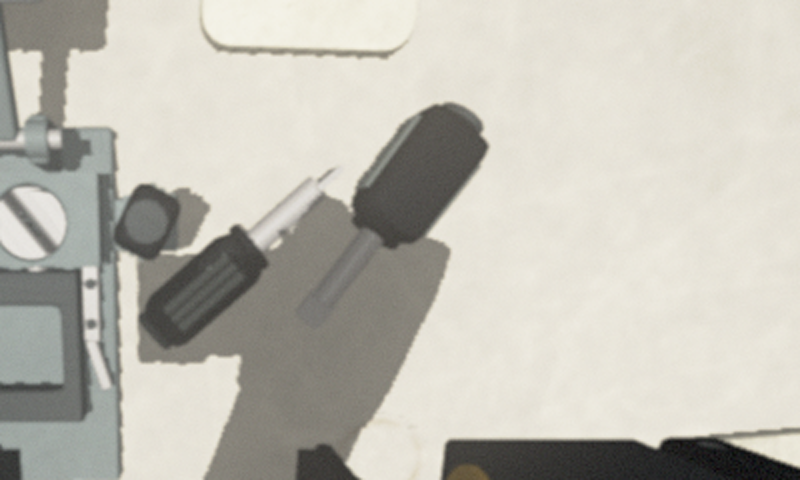

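Crop: small screwdriver in its post beside the block, at full-picture (313,110). Two larger ones sit to its right. Checking with two views whether they lie or stand.

```bash
python3 - <<'E'
from h import *
w1=dict(np.load("press_cam.npz"));w=dict(np.load("sd.npz"))
for n,p,q in(("med handle end",(394,152),(317,164)),("med tip",(476,94),(408,84)),("big shank end",(455,151),(394,157)),("big handle end",(532,77),(475,60)),("small top",(412,98),(313.5,110))):
    X=tri([w1,w],[p,q]);print(n,X.round(3),proj(w1,X).round(1)-p,proj(w,X).round(1)-q)
print("small top at z.112",onz(w,(313.5,110),.112),"at .108",onz(w,(313.5,110),.108))
# handle cap rectangle corners in crop
for c in((147,184),(181,198),(151,259),(115,242)):
    print(onz(w,(240+c[0]/2,c[1]/2),.108).round(4))
g=cv2.imread("pics/w10.png"); cv2.imwrite("pics/w10b.png",cv2.resize(g[150:300,70:240],None,fx=4,fy=4,interpolation=2))
E
```

```text
med handle end [ 0.518 -0.407  0.039] [[-0.2 -2.2]] [[0.6 2.5]]
med tip [ 0.602 -0.528  0.027] [[ 0.3 -2.1]] [[0.  2.6]]
big shank end [ 0.515 -0.509  0.019] [[-0.1 -0.8]] [[0.3 1. ]]
big handle end [ 0.625 -0.614  0.016] [[ 0.1 -0.3]] [[0.  0.4]]
small top [ 0.587 -0.41   0.105] [[0.  1.6]] [[-0.4 -1.9]]
small top at z.112 [ 0.58498072 -0.4106523   0.112     ] at .108 [ 0.58509516 -0.41059122  0.108     ]
[ 0.602  -0.4125  0.108 ]
[ 0.5937 -0.4284  0.108 ]
[ 0.566  -0.4105  0.108 ]
[ 0.5763 -0.3934  0.108 ]
```

View pics/w10b.png

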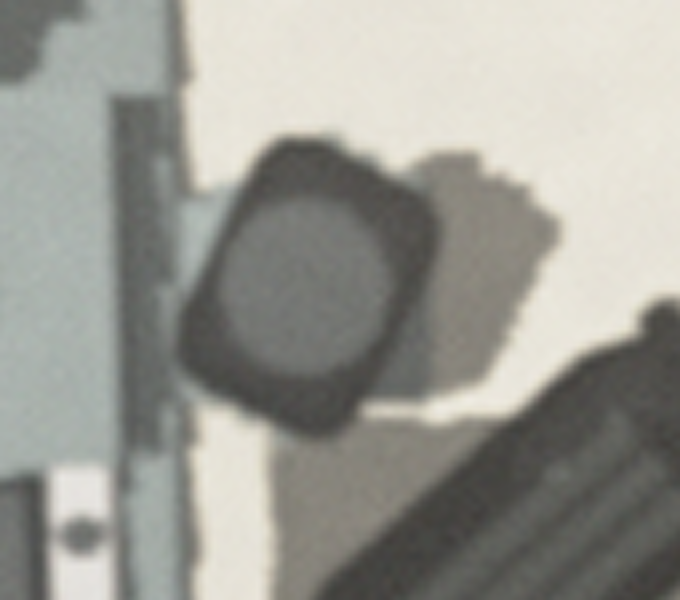

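Both big ones lie flat on the worktop (z 0.02 to 0.04); the smallest stands in the socket, at (313,110), and is the one needed. Its long axis is at yaw about -0.55 and its top at (0.5845, -0.410). Approaching with fingers open, jaws across the flats.

```bash
python3 - <<'E'
from h import *
s=st(); move([.5845,-.410,.135],-.55)
E
```

```text
t 26.2 p [ 0.5091 -0.4072  0.2629] q [ 9.986e-01 -5.220e-02 -3.000e-04 -4.000e-04] F [-0.6 -0.2  0.4] w 0.0784
row [0.377, -0.025, 0.639, -0.0003, 0.0006, 0.2836]
```

Call:
play_rows --pt "0.2 -0.025 0.1 0 0 0.284 85" --pt "0.377 -0.025 0.3 0 0 0.284 85" --pt "0.377 -0.025 0.55 0 0 0.284 85" --pt "0.377 -0.025 0.55 0 0 0.284 85" --pt "0.377 -0.025 0.55 0 0 0.284 85"

```text
time: 26.82
ee_pos: [0.5847, -0.412, 0.1558]
eef_rot: [0.962, -0.272, 0.001, 0.0]
ft_force: [-0.3, -0.8, 0.8]
width: 0.074
```

```bash
python3 - <<'E'
from h import *
s=st(); print(toolyaw(s)); move([.5845,-.410,.068],-.55)
w=eyes.camera("wrist"); save(w,"w11.png",(140,60,500,330),2); cv2.imwrite("pics/w11.png",cv2.imread("pics/w11.png"))
E
```

```text
t 26.82 p [ 0.5847 -0.412   0.1558] q [ 9.623e-01 -2.719e-01  1.000e-03  4.000e-04] F [-0.3 -0.8  0.8] w 0.074
-0.5507653827309872
row [-0.007, -0.008, 0.439, 0.0001, -0.0014, -0.0005]
```

View pics/w11.png

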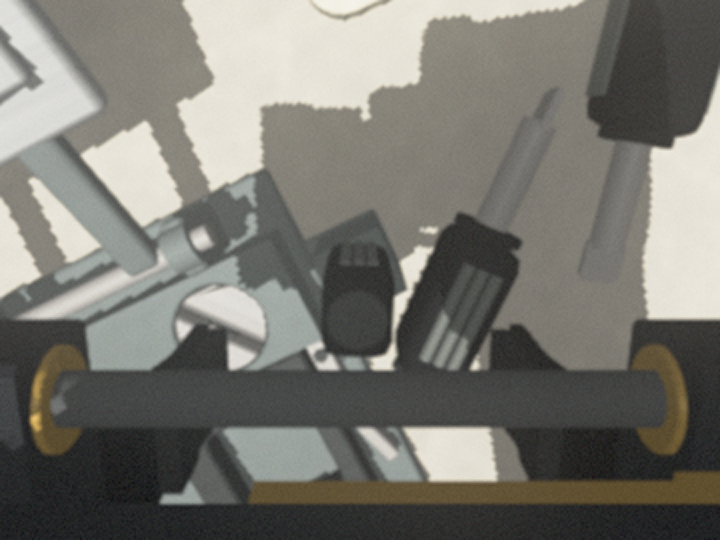

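Crop: the jaws are square to the handle and centred on it (handle at crop x 357, picture middle 358). The lying screwdriver under the right finger is lower than the fingertips will go.

Call:
play_rows --pt "-0.007 0 0.25 0 0 0 70" --pt "-0.007 0 0.4 0 0 0 70" --pt "-0.007 0 0.43 0 0 0 0" --pt "-0.007 0 0.43 0 0 0 0" --pt "-0.007 0 0.43 0 0 0 0" --squeeze 40

```text
time: 27.5
ee_pos: [0.5841, -0.4119, 0.07]
eef_rot: [0.962, -0.273, 0.002, 0.001]
ft_force: [-0.6, -0.4, 0.2]
width: 0.0385
```

Call:
play_rows --pt "0 0 0 0 0 0 0" --pt "0 0 0 0 0 0 0" --pt "0 0 0 0 0 0 0" --squeeze 60

```text
time: 27.88
ee_pos: [0.5835, -0.4115, 0.0686]
eef_rot: [0.962, -0.273, 0.001, 0.0]
ft_force: [-0.1, 0.6, 5.9]
width: 0.0257
```

```bash
python3 - <<'E'
from h import *
s=st(); print(toolyaw(s))
E
```

```text
t 27.88 p [ 0.5835 -0.4115  0.0686] q [ 9.621e-01 -2.729e-01  7.000e-04  4.000e-04] F [-0.1  0.6  5.9] w 0.0257
-0.5527139984304584
```

Call:
play_rows --pt "0 0 -0.05 0 0 0 0" --pt "0 0 -0.2 0 0 0 0" --pt "0 0 -0.45 0 0 0 0" --pt "0 0 -0.5 0 0 0 0" --pt "0 0 -0.5 0 0 0 0"

```text
time: 28.5
ee_pos: [0.5831, -0.4112, 0.1679]
eef_rot: [0.962, -0.273, 0.0, 0.0]
ft_force: [0.6, -0.0, -0.9]
width: 0.0256
```

```bash
python3 - <<'E'
from h import *
s=st(); w=eyes.camera("wrist"); save(w,"w12.png",(220,60,420,260),3.5)
R=Rn.from_quat(s["eef_rot"]).as_matrix()
for n,z in(("tip",.0636),("collar",.0136)): print(n,proj(w,s["ee_pos"]+R@np.array([0,0,z])).round(1))
for x in eyes.landmark_of(w,"screwdriver")[:3]: print(np.round(x["xy"],1),x["p"])
print(toolyaw(s)); move([.6037-.01,-.2396,.155],.71)
E
```

```text
t 28.5 p [ 0.5831 -0.4112  0.1679] q [ 9.621e-01 -2.728e-01  3.000e-04  3.000e-04] F [ 0.6 -0.  -0.9] w 0.0256
tip [[320.3 209.3]]
collar [[320.5 233. ]]
[411.9  99.5] 0.8
[316.3 208.7] 0.65
[429.2 195.9] 0.56
-0.5526907814847054
row [-0.4, -0.759, 0.054, -0.0009, 0.0015, -0.8038]
```

View pics/w12.png

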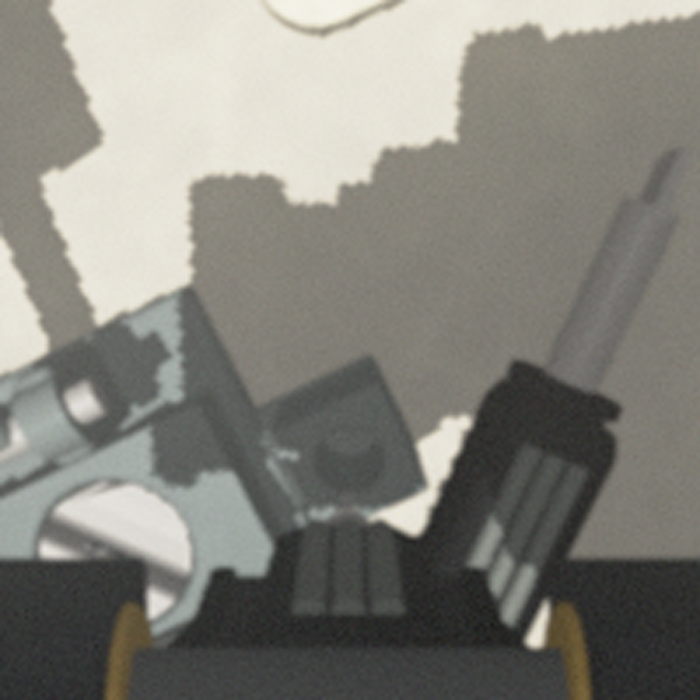

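```bash
python3 - <<'E'
from h import *
s=st(); w=eyes.camera("wrist"); R=Rn.from_quat(s["eef_rot"]).as_matrix()
for dx in(-.003,0,.003): print(dx,proj(w,s["ee_pos"]+np.array([R@np.array([.017+dx,0,.0136]),R@np.array([.006+dx,0,.03])])).round(1).tolist())
move([.6038,-.2396,.15],.71)
E
```

```text
t 28.6 p [ 0.5822 -0.4108  0.1657] q [ 9.621e-01 -2.728e-01 -1.300e-03 -2.000e-04] F [-0.   1.4 -2.2] w 0.0257
-0.003 [[320.6, 210.9], [320.5, 219.6]]
0 [[320.6, 206.0], [320.5, 215.3]]
0.003 [[320.6, 201.2], [320.5, 210.9]]
row [-0.357, -0.785, 0.078, -0.0011, 0.0018, -0.8038]
```

Call:
play_rows --pt "-0.2 -0.4 0.05 0 0 -0.5 0" --pt "-0.45 -0.76 0.08 0 0 -0.55 0" --pt "-0.45 -0.76 0.08 0 0 -0.55 0" --pt "-0.45 -0.76 0.08 0 0 -0.55 0" --pt "-0.45 -0.76 0.08 0 0 -0.55 0"

```text
time: 29.28
ee_pos: [0.5855, -0.2336, 0.1501]
eef_rot: [0.987, 0.158, -0.001, -0.0]
ft_force: [-0.0, -0.8, -0.7]
width: 0.026
```

```bash
python3 - <<'E'
from h import *
s=st(); move([.6038,-.2396,.14],.71)
E
```

```text
t 29.27 p [ 0.5855 -0.2336  0.1501] q [ 9.874e-01  1.581e-01 -1.000e-03 -4.000e-04] F [-0.  -0.8 -0.7] w 0.026
row [0.078, 0.057, 0.05, -0.0009, 0.001, -0.2498]
```

Call:
play_rows --pt "0.08 0.057 0.05 0 0 -0.25 0" --pt "0.08 0.057 0.05 0 0 -0.25 0" --pt "0.08 0.057 0.05 0 0 -0.25 0" --pt "0.08 0.057 0.05 0 0 -0.25 0"

```text
time: 29.78
ee_pos: [0.6045, -0.2404, 0.1408]
eef_rot: [0.939, 0.343, -0.0, -0.0]
ft_force: [-0.2, 0.9, -2.1]
width: 0.0256
```

```bash
python3 - <<'E'
from h import *
s=st(); w=eyes.camera("wrist"); save(w,"w13.png",(220,60,420,260),3)
R=Rn.from_quat(s["eef_rot"]).as_matrix(); a=toolyaw(s);print("yaw",a)
C=np.array([.6038,-.2396,.0395]); print("cam centre px",proj(w,C).round(1),"tip px",proj(w,s["ee_pos"]+R@np.array([0,0,.0636])).round(1))
u=np.array([np.cos(.71),np.sin(.71),0]);print("slot ends px",proj(w,[C+.009*u,C-.009*u]).round(1).tolist())
move([.6038,-.2396,.115],.71)
E
```

```text
t 29.77 p [ 0.6045 -0.2404  0.1408] q [ 9.393e-01  3.430e-01 -4.000e-04 -3.000e-04] F [-0.2  0.9 -2.1] w 0.0256
yaw 0.700221290765655
cam centre px [[317.9 197.7]] tip px [[319.1 210.1]]
slot ends px [[317.8, 187.8], [318.0, 207.4]]
row [-0.0, -0.006, 0.13, -0.0002, 0.0003, -0.006]
```

View pics/w13.png

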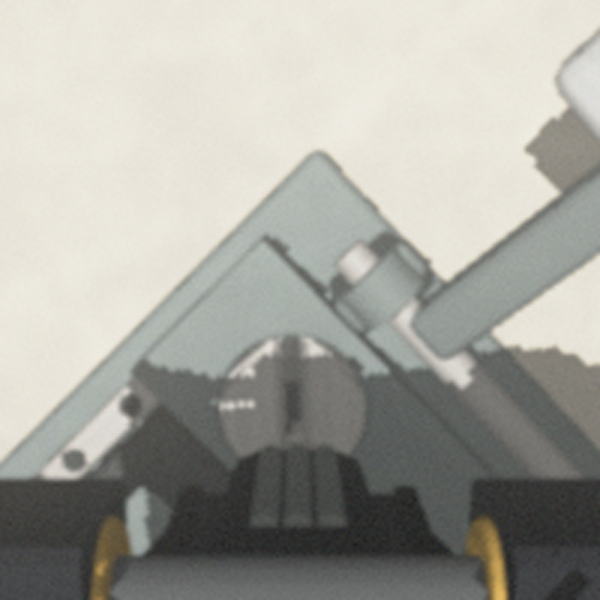

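Crop: slot lies vertical at crop x 292, in line with the handle at 298, about 1 mm to its left. Correcting and lowering.

Call:
play_rows --pt "0.004 -0.007 0.1 0 0 -0.003 0" --pt "0.004 -0.007 0.155 0 0 -0.003 0" --pt "0.004 -0.007 0.175 0 0 -0.003 0" --pt "0.004 -0.007 0.19 0 0 -0.003 0" --pt "0.004 -0.007 0.2 0 0 -0.003 0"

```text
time: 30.45
ee_pos: [0.6048, -0.239, 0.1015]
eef_rot: [0.938, 0.347, 0.0, 0.0]
ft_force: [0.2, 0.1, -1.1]
width: 0.0255
```

```bash
python3 - <<'E'
from h import *
s=st(); print("yaw",toolyaw(s),"tip z",s["ee_pos"][2]-.0636); move([.6038,-.2396,.1],.71)
E
```

```text
t 30.45 p [ 0.6048 -0.239   0.1015] q [9.379e-01 3.469e-01 1.000e-04 2.000e-04] F [ 0.2  0.1 -1.1] w 0.0255
yaw 0.7085330602311329 tip z 0.03789667076252305
row [-0.006, -0.001, 0.007, 0.0003, 0.0, -0.0009]
```

No contact force with the tip below the disc's top, so the blade is entering the slot.

Call:
play_rows --pt "-0.002 0 0.01 0 0 0 0" --pt "-0.002 0 0.018 0 0 0 0" --pt "-0.002 0 0.022 0 0 0 0" --pt "-0.002 0 0.022 0 0 0 0"

```text
time: 30.95
ee_pos: [0.6043, -0.2392, 0.097]
eef_rot: [0.938, 0.347, -0.0, 0.0]
ft_force: [-0.1, 0.6, -1.6]
width: 0.0255
```

```bash
python3 - <<'E'
from h import *
s=st(); print("yaw",toolyaw(s),"tip z",s["ee_pos"][2]-.0636,np.round(s["joint_positions"],2), s["torque"])
E
```

```text
t 30.95 p [ 0.6043 -0.2392  0.097 ] q [ 9.379e-01  3.469e-01 -1.000e-04  1.000e-04] F [-0.1  0.6 -1.6] w 0.0255
yaw 0.7085835379423396 tip z 0.03337284062495753 [ 0.83  0.58 -0.72  1.5   0.4   1.21 -0.82] [-0.02525281 -0.04000737 -0.02338002]
```

Call:
play_rows --pt "0 0 0 0 0 0.11 0" --pt "0 0 0 0 0 0.22 0" --pt "0 0 0 0 0 0.33 0" --pt "0 0 0 0 0 0.44 0" --pt "0 0 0 0 0 0.55 0"

```text
time: 31.58
ee_pos: [0.6042, -0.2394, 0.0969]
eef_rot: [0.997, -0.08, -0.0, 0.0]
ft_force: [0.2, -0.7, -2.4]
width: 0.0255
```

```bash
python3 - <<'E'
from h import *
s=st(); print("yaw",toolyaw(s),"tip z",s["ee_pos"][2]-.0636, np.round(s["torque"],3)); move([.6041,-.2393,.097],-1.0)
E
```

```text
t 31.57 p [ 0.6042 -0.2394  0.0969] q [ 9.968e-01 -8.040e-02 -1.000e-04  3.000e-04] F [ 0.2 -0.7 -2.4] w 0.0255
yaw -0.16106548608893365 tip z 0.033348946844182686 [-0.248  0.069  0.058]
row [-0.001, -0.001, -0.0, 0.0003, -0.0001, 0.5341]
```

Call:
play_rows --pt "0 0 0 0 0 0.11 0" --pt "0 0 0 0 0 0.22 0" --pt "0 0 0 0 0 0.33 0" --pt "0 0 0 0 0 0.42 0" --pt "0 0 0 0 0 0.48 0"

```text
time: 32.2
ee_pos: [0.6039, -0.2399, 0.0969]
eef_rot: [0.898, -0.441, -0.0, 0.001]
ft_force: [-1.8, -2.3, -1.5]
width: 0.0257
```

```bash
python3 - <<'E'
from h import *
s=st(); print("yaw",toolyaw(s),"tip z",s["ee_pos"][2]-.0636, np.round(s["torque"],3))
E
```

```text
t 32.2 p [ 0.6039 -0.2399  0.0969] q [ 8.975e-01 -4.410e-01 -1.000e-04  7.000e-04] F [-1.8 -2.3 -1.5] w 0.0257
yaw -0.9134196517499775 tip z 0.03328637626512938 [-0.47   0.277  0.106]
```

Call:
play_rows --pt "0 0 0 0 0 0.03 0" --pt "0 0 0 0 0 0.06 0" --pt "0 0 0 0 0 0.06 0"

```text
time: 32.58
ee_pos: [0.6038, -0.2399, 0.0969]
eef_rot: [0.877, -0.481, -0.0, 0.001]
ft_force: [-1.2, -2.1, -1.3]
width: 0.0254
```

```bash
python3 - <<'E'
from h import *
s=st(); print("yaw",toolyaw(s), np.round(s["torque"],3))
E
```

```text
t 32.58 p [ 0.6038 -0.2399  0.0969] q [ 8.767e-01 -4.811e-01 -1.000e-04  7.000e-04] F [-1.2 -2.1 -1.3] w 0.0254
yaw -1.0037094092351635 [-0.69   0.438  0.1  ]
```

Call:
play_rows --pt "0 0 0 0 0 -0.04 0" --pt "0 0 -0.05 0 0 -0.04 0" --pt "0 0 -0.22 0 0 -0.04 0" --pt "0 0 -0.22 0 0 -0.04 0"

```text
time: 33.08
ee_pos: [0.6065, -0.239, 0.1449]
eef_rot: [0.891, -0.453, 0.003, -0.001]
ft_force: [0.1, 0.4, -1.4]
width: 0.026
```

```bash
python3 - <<'E'
from h import *
s=st(); w=eyes.camera("wrist"); save(w,"l.png"); move([.5934,-.3381,.14],.557)
E
```

```text
t 33.08 p [ 0.6065 -0.239   0.1449] q [ 8.913e-01 -4.533e-01  2.900e-03 -6.000e-04] F [ 0.1  0.4 -1.4] w 0.026
row [0.365, 0.341, 0.015, 0.0001, -0.0023, -0.9536]
```

Call:
play_rows --pt "0.36 0.34 0 0 0 -0.5 0" --pt "0.36 0.34 0 0 0 -0.57 0" --pt "0.36 0.34 0 0 0 -0.57 0" --pt "0.36 0.34 0 0 0 -0.57 0" --pt "0.36 0.34 0 0 0 -0.57 0"

```text
time: 33.75
ee_pos: [0.5915, -0.337, 0.1401]
eef_rot: [1.0, -0.02, -0.001, -0.0]
ft_force: [0.5, -0.6, -1.0]
width: 0.0259
```

```bash
python3 - <<'E'
from h import *
s=st(); move([.5934,-.3381,.14],.557)
E
```

```text
t 33.75 p [ 0.5915 -0.337   0.1401] q [ 9.998e-01 -2.010e-02 -5.000e-04 -5.000e-04] F [ 0.5 -0.6 -1. ] w 0.0259
row [0.01, 0.005, 0.0, -0.0008, 0.0005, -0.3802]
```

Call:
play_rows --pt "0.01 0.005 0 0 0 -0.38 0" --pt "0.01 0.005 0 0 0 -0.38 0" --pt "0.01 0.005 0 0 0 -0.38 0" --pt "0.01 0.005 0 0 0 -0.38 0" --pt "0.01 0.005 0 0 0 -0.38 0"

```text
time: 34.38
ee_pos: [0.5936, -0.3384, 0.1406]
eef_rot: [0.963, 0.271, -0.0, -0.0]
ft_force: [-0.2, -0.5, -0.3]
width: 0.0257
```

```bash
python3 - <<'E'
from h import *
s=st(); w=eyes.camera("wrist"); save(w,"w14.png",(220,60,420,260),3)
C=np.array([.5934,-.3381,.0395]);R=Rn.from_quat(s["eef_rot"]).as_matrix(); print("yaw",toolyaw(s),"slot px",proj(w,C).round(1),"tip px",proj(w,s["ee_pos"]+R@np.array([0,0,.0636])).round(1))
move([.5934,-.3381,.1],.557)
E
```

```text
t 34.38 p [ 0.5936 -0.3384  0.1406] q [ 9.627e-01  2.707e-01 -2.000e-04 -3.000e-04] F [-0.2 -0.5 -0.3] w 0.0257
yaw 0.5482180299904306 slot px [[319.  197.8]] tip px [[319.3 210.1]]
row [-0.0, -0.002, 0.204, -0.0002, 0.0002, -0.0055]
```

The picture limit is reached, so numeric checks from here. Locating the slot's column numerically.

```bash
python3 - <<'E'
from h import *
g=cv2.cvtColor(cv2.imread("pics/w14.png"),cv2.COLOR_BGR2GRAY)
g=cv2.resize(g,(200,200),interpolation=cv2.INTER_AREA)
for r in range(110,152,4): print(r+60, g[r,74:126:2].tolist())
E
```

```text
170 [154, 153, 154, 154, 154, 155, 154, 155, 156, 151, 149, 153, 154, 146, 150, 153, 151, 152, 154, 154, 152, 138, 98, 81, 90, 113]
174 [153, 155, 152, 154, 154, 151, 147, 107, 93, 102, 100, 94, 91, 90, 93, 99, 103, 96, 93, 83, 88, 91, 95, 87, 87, 82]
178 [131, 144, 125, 117, 104, 105, 107, 107, 113, 108, 96, 93, 88, 90, 94, 99, 107, 108, 106, 101, 91, 86, 86, 87, 91, 103]
182 [84, 85, 85, 90, 104, 104, 110, 112, 109, 111, 101, 90, 85, 88, 91, 100, 106, 109, 107, 108, 107, 105, 97, 86, 89, 91]
186 [100, 94, 96, 109, 121, 148, 119, 109, 109, 110, 99, 88, 89, 86, 89, 97, 106, 106, 107, 109, 109, 109, 102, 94, 85, 86]
190 [84, 90, 109, 129, 107, 125, 153, 111, 110, 110, 98, 83, 65, 65, 81, 98, 103, 107, 107, 104, 110, 108, 108, 104, 94, 85]
194 [79, 103, 109, 109, 104, 109, 109, 109, 109, 109, 100, 83, 66, 66, 84, 98, 107, 102, 107, 108, 111, 107, 109, 107, 102, 84]
198 [81, 105, 107, 107, 105, 108, 109, 110, 107, 108, 100, 85, 65, 63, 81, 99, 102, 105, 104, 103, 107, 108, 107, 108, 105, 85]
202 [77, 95, 108, 107, 108, 107, 109, 109, 105, 109, 101, 89, 91, 85, 81, 97, 103, 105, 104, 104, 106, 107, 104, 103, 98, 79]
206 [82, 80, 100, 108, 104, 104, 109, 108, 105, 106, 96, 92, 98, 97, 90, 91, 98, 103, 102, 104, 109, 105, 108, 100, 82, 82]
210 [81, 84, 78, 103, 102, 91, 78, 68, 65, 67, 64, 67, 67, 68, 70, 63, 69, 67, 67, 79, 95, 103, 99, 81, 82, 82]
```

Slot column 319, blade column 319.3, slot vertical in the picture: aligned. Lowering.

Call:
play_rows --pt "0 -0.001 0.1 0 0 -0.002 0" --pt "0 -0.001 0.155 0 0 -0.002 0" --pt "0 -0.001 0.18 0 0 -0.002 0" --pt "0 -0.001 0.2 0 0 -0.002 0" --pt "0 -0.001 0.216 0 0 -0.002 0"

```text
time: 35.05
ee_pos: [0.5938, -0.3384, 0.0978]
eef_rot: [0.962, 0.274, 0.0, 0.0]
ft_force: [-0.4, -0.7, -0.5]
width: 0.0256
```

```bash
python3 - <<'E'
from h import *
s=st(); print("yaw",toolyaw(s),"tip z",s["ee_pos"][2]-.0636)
E
```

```text
t 35.05 p [ 0.5938 -0.3384  0.0978] q [9.618e-01 2.737e-01 1.000e-04 2.000e-04] F [-0.4 -0.7 -0.5] w 0.0256
yaw 0.5545581974668083 tip z 0.03422059227968112
```

Call:
play_rows --pt "0 0 0.004 0 0 0.11 0" --pt "0 0 0.004 0 0 0.22 0" --pt "0 0 0.004 0 0 0.33 0" --pt "0 0 0.004 0 0 0.44 0" --pt "0 0 0.004 0 0 0.55 0"

```text
time: 35.67
ee_pos: [0.5936, -0.3389, 0.0971]
eef_rot: [0.988, -0.157, 0.0, 0.0]
ft_force: [0.4, -0.1, -2.2]
width: 0.0257
```

Call:
play_rows --pt "0 0 0 0 0 0.11 0" --pt "0 0 0 0 0 0.22 0" --pt "0 0 0 0 0 0.33 0" --pt "0 0 0 0 0 0.4 0" --pt "0 0 0 0 0 0.44 0"

```text
time: 36.3
ee_pos: [0.5934, -0.3392, 0.0971]
eef_rot: [0.877, -0.481, 0.0, 0.001]
ft_force: [-1.8, -2.1, -2.8]
width: 0.0252
```

```bash
python3 - <<'E'
from h import *
s=st(); print("yaw",toolyaw(s),"tip z",s["ee_pos"][2]-.0636, np.round(s["torque"],3))
E
```

```text
t 36.3 p [ 0.5934 -0.3392  0.0971] q [ 8.767e-01 -4.811e-01  2.000e-04  7.000e-04] F [-1.8 -2.1 -2.8] w 0.0252
yaw -1.0037590480210619 tip z 0.03346850814971987 [-0.566  0.168  0.075]
```

Call:
play_rows --pt "0 0 0 0 0 -0.04 0" --pt "0 0 -0.05 0 0 -0.04 0" --pt "0 0 -0.25 0 0 -0.04 0" --pt "0 0 -0.5 0 0 -0.2 0" --pt "0 0 -0.5 0 0 -0.287 0"

```text
time: 36.92
ee_pos: [0.5961, -0.3388, 0.2034]
eef_rot: [0.961, -0.275, 0.004, 0.001]
ft_force: [0.1, 0.4, -1.9]
width: 0.0259
```

```bash
python3 - <<'E'
from h import *
s=st(); move([.49,-.27,.2],-.553)
E
```

```text
t 36.92 p [ 0.5961 -0.3388  0.2034] q [ 9.614e-01 -2.753e-01  4.400e-03  9.000e-04] F [ 0.1  0.4 -1.9] w 0.0259
row [-0.632, -0.011, 0.011, -0.0005, -0.0057, -0.003]
```

Call:
play_rows --pt "-0.3 0 0 0 0 0 0" --pt "-0.63 0 0 0 0 0 0" --pt "-0.63 0 0 0 0 0 0" --pt "-0.63 0 0 0 0 0 0"

```text
time: 37.42
ee_pos: [0.4877, -0.2715, 0.1985]
eef_rot: [0.961, -0.278, 0.001, 0.001]
ft_force: [0.9, 0.1, -0.2]
width: 0.0256
```

```bash
python3 - <<'E'
from h import *
s=st(); w=eyes.camera("wrist")
np.savez("chk.npz",**{k:np.array(w[k]) for k in("image","mtx","R","t")})
for c in([.6038,-.2396,.0395],[.5934,-.3381,.0395]):
    px=proj(w,np.array([c]))[0]
    try:
        C,a,S,ax,t=disc(w,px,30); a=(a+np.pi/2)%np.pi-np.pi/2; print(px.round(),C.round(4),"slot",round(a,3),"cam",round(-.104+.85-a,3),ax.round(1),t)
    except Exception as e: print(px,e)
# plate pose in press: check the bolted-edge gap via rear (front) edge of plate
O=np.array([.5726,-.2861,0]);y=-.1043;ex=np.array([np.cos(y),np.sin(y),0]);ey=np.array([-ex[1],ex[0],0])
g=cv2.cvtColor(np.ascontiguousarray(w["image"]),cv2.COLOR_RGB2GRAY).astype(np.float32)
for yy in(.07,.04,0,-.04,-.07):   # robot-side top edge, nominal x=-0.100, z=.032
    xs=np.arange(-.112,-.088,.0005); P=proj(w,[O+x*ex+yy*ey+[0,0,.032] for x in xs]).astype(np.float32)
    v=cv2.remap(g,P[:,0][None],P[:,1][None],1)[0]; gr=np.abs(np.gradient(cv2.GaussianBlur(v[None],(5,1),0)[0])); print(yy,P[0].round(),"edge x",round(xs[gr.argmax()],4),gr.max().round(1))
move([.5835,-.4115,.165],-.553)
E
```

```text
t 37.42 p [ 0.4877 -0.2715  0.1985] q [ 9.606e-01 -2.781e-01  1.200e-03  6.000e-04] F [ 0.9  0.1 -0.2] w 0.0256
[231. 105.] [ 0.6037 -0.2394  0.0395] slot -0.834 cam 1.58 [41.2 45.1] 186.0
[320.  58.] [ 0.5935 -0.3381  0.0395] slot -0.838 cam 1.584 [43.5 47.3] 185.0
0.07 [279. 227.] edge x -0.1105 16.0
0.04 [303. 216.] edge x -0.107 19.4
0 [335. 201.] edge x -0.0995 10.5
-0.04 [368. 185.] edge x -0.0995 16.6
-0.07 [393. 173.] edge x -0.1 4.5
row [0.776, 0.336, 0.168, -0.0, -0.0017, -0.0066]
```

Both cams read 1.58 rad and the plate's near edge is at -0.0995 m in the press frame, nominal -0.100: flush. Next the screwdriver goes back.

Call:
play_rows --pt "0.776 0.336 0.16 0 0 -0.006 0" --pt "0.776 0.336 0.16 0 0 -0.006 0" --pt "0.776 0.336 0.16 0 0 -0.006 0" --pt "0.776 0.336 0.16 0 0 -0.006 0" --pt "0.776 0.336 0.16 0 0 -0.006 0"

```text
time: 38.1
ee_pos: [0.5834, -0.4104, 0.1646]
eef_rot: [0.962, -0.273, 0.0, -0.0]
ft_force: [-0.4, -0.3, -0.7]
width: 0.0257
```

```bash
python3 - <<'E'
from h import *
s=st(); move([.5835,-.4115,.075],-.553)
E
```

```text
t 38.1 p [ 0.5834 -0.4104  0.1646] q [ 9.62e-01 -2.73e-01  0.00e+00 -5.00e-04] F [-0.4 -0.3 -0.7] w 0.0257
row [0.004, 0.005, 0.448, -0.0006, 0.0001, -0.0]
```

Call:
play_rows --pt "0.003 0.005 0.1 0 0 0 0" --pt "0.003 0.005 0.2 0 0 0 0" --pt "0.003 0.005 0.25 0 0 0 0" --pt "0.003 0.005 0.28 0 0 0 0" --pt "0.003 0.005 0.3 0 0 0 0"

```text
time: 38.72
ee_pos: [0.5823, -0.4119, 0.1046]
eef_rot: [0.962, -0.273, -0.0, 0.0]
ft_force: [-0.5, -0.0, -0.9]
width: 0.0254
```

Call:
play_rows --pt "0 0 0.05 0 0 0 0" --pt "0 0 0.1 0 0 0 0" --pt "0 0 0.14 0 0 0 0" --pt "0 0 0.16 0 0 0 0" --pt "0 0 0.165 0 0 0 0"

```text
time: 39.35
ee_pos: [0.5823, -0.4119, 0.0717]
eef_rot: [0.962, -0.273, -0.0, 0.0]
ft_force: [0.8, 0.3, -1.3]
width: 0.0254
```

Call:
play_rows --pt "0 0 0.01 0 0 0 0" --pt "0 0 0.01 0 0 0 70" --pt "0 0 0.01 0 0 0 70" --pt "0 0 0.01 0 0 0 70" --pt "0 0 0.01 0 0 0 70"

```text
time: 39.98
ee_pos: [0.5825, -0.412, 0.0702]
eef_rot: [0.962, -0.273, 0.0, 0.0]
ft_force: [-0.7, 0.6, -0.1]
width: 0.0569
```

Call:
play_rows --pt "0 0 -0.1 0 0 0 70" --pt "0 0 -0.4 0 0 0 70" --pt "0 0 -0.75 0 0 0 70" --pt "0 0 -0.75 0 0 0 70"

```text
time: 40.48
ee_pos: [0.5847, -0.4128, 0.228]
eef_rot: [0.962, -0.273, 0.005, 0.001]
ft_force: [0.5, -0.8, -0.7]
width: 0.061
```

```bash
python3 - <<'E'
from h import *
s=st(); w=eyes.camera("wrist"); 
for x in eyes.regions_of(w,"screwdriver")[:4]: print("sd",np.round(x["xy"],1),round(x["p"],2),int(x["region"].sum()),onz(w,x["xy"],.1).round(3))
print(np.round(s["joint_positions"],2)); move([.40,-.09,.26],1.545);move([.40,-.09,.26],-.553)
E
```

```text
t 40.48 p [ 0.5847 -0.4128  0.228 ] q [ 0.962  -0.2731  0.005   0.0015] F [ 0.5 -0.8 -0.7] w 0.061
sd [319.  193.4] 0.84 1087 [ 0.584 -0.411  0.1  ]
sd [360.5 185.9] 0.76 3069 [ 0.569 -0.449  0.1  ]
sd [435.7 100.3] 0.74 4486 [ 0.602 -0.546  0.1  ]
[ 0.81  0.56 -0.41  1.16  0.22  1.45 -1.7 ]
row [-1.625, -0.889, -0.192, 0.0027, -0.0013, -1.3357]
row [-1.625, -0.889, -0.192, 0.0002, -0.0024, -0.0001]
```

Call:
play_rows --pt "0 0 -0.2 0 0 0 65" --pt "-0.5 -0.45 -0.35 0 0 0 65" --pt "-1.0 -0.87 -0.35 0 0 0 65" --pt "-1.0 -0.87 -0.35 0 0 0 65" --pt "-1.0 -0.87 -0.35 0 0 0 65"

```text
time: 41.2
ee_pos: [0.5075, -0.1732, 0.2875]
eef_rot: [0.962, -0.273, -0.001, 0.0]
ft_force: [0.9, -0.3, -0.1]
width: 0.0567
```

Call:
play_rows --pt "-1.0 -0.87 0 0 0 -0.35 65" --pt "-1.0 -0.87 0 0 0 -0.35 65" --pt "-1.0 -0.87 0 0 0 -0.35 65" --pt "-1.0 -0.87 0 0 0 -0.35 65" --pt "-1.0 -0.87 0 0 0 -0.35 65"

```text
time: 41.82
ee_pos: [0.4284, 0.0815, 0.288]
eef_rot: [1.0, 0.001, -0.0, 0.001]
ft_force: [0.2, -0.5, -0.1]
width: 0.0568
```

```bash
python3 - <<'E'
from h import *
s=st(); print(toolyaw(s)); w=eyes.camera("wrist")
np.savez("three.npz",**{k:np.array(w[k]) for k in("image","mtx","R","t")}); save(w,"three.png")
def box(c,a): 
    ex=np.array([np.cos(a),np.sin(a),0]);ey=np.array([-ex[1],ex[0],0])
    return proj(w,[np.array(c)+.05*i*ex+.077*j*ey for i,j in((1,1),(1,-1),(-1,-1),(-1,1))])
for n,c,a in(("hex",[.4485,-.084,.04],1.545),("bottom",[.545,.087,.02],-.087),("round",[.504,.353,.02],-.05)):
    b=box(c,a); print(n,b.round().tolist()); 
    try: rc=refine(w,b,8); print(np.round(rc,1).tolist()); plate(w,rc,c[2])
    except Exception as e: print(e)
for l in("plate_hex","plate_oval","plate_bottom","plate_round"):
    for x in eyes.regions_of(w,l)[:3]:
        m=x["region"].astype(np.uint8); c=max(cv2.findContours(m,0,2)[0],key=cv2.contourArea); print(l,round(x["p"],2),np.round(x["xy"]),int(m.sum()),[np.round(v,1).tolist() if hasattr(v,'__len__') else round(v,1) for v in cv2.minAreaRect(c)])
E
```

```text
t 41.83 p [0.4284 0.0815 0.288 ] q [ 1.e+00  1.e-03 -5.e-04  5.e-04] F [ 0.2 -0.5 -0.1] w 0.0568
0.00205335431586378
hex [[401.0, 210.0], [412.0, 94.0], [490.0, 96.0], [472.0, 211.0]]
[[394.20001220703125, 203.3000030517578], [404.20001220703125, 92.9000015258789], [488.29998779296875, 95.0], [468.79998779296875, 220.3000030517578]]
centre [ 0.448  -0.0778  0.04  ] yaw long/short 1.545 1.444 sizes 0.10773568716148169 0.156796840219267
bottom [[258.0, 33.0], [378.0, 45.0], [368.0, 124.0], [255.0, 114.0]]
[[261.29998779296875, 34.599998474121094], [380.0, 49.900001525878906], [367.8999938964844, 127.80000305175781], [256.5, 114.4000015258789]]
centre [0.5417 0.0852 0.02  ] yaw long/short -0.116 -0.116 sizes 0.09888314080008152 0.1529217775707203
round [[55.0, 70.0], [173.0, 76.0], [178.0, 152.0], [67.0, 147.0]]
[[47.20000076293945, 75.0], [171.6999969482422, 73.0], [179.89999389648438, 149.10000610351562], [60.900001525878906, 150.0]]
centre [0.5032 0.3579 0.02  ] yaw long/short 0.012 -0.014 sizes 0.09852451086657539 0.16486208552165946
plate_hex 0.83 [443. 150.] 6559 [[435.8, 150.4], [95.2, 119.0], 4.8]
plate_hex 0.25 [571.  90.] 16249 [[572.2, 84.2], [145.8, 181.2], 5.9]
plate_oval 0.97 [402. 143.] 264 [[400.6, 146.0], [3.1, 38.1], 4.1]
plate_oval 0.29 [441. 151.] 6644 [[435.8, 150.9], [95.4, 119.6], 4.6]
plate_bottom 0.84 [315.  76.] 6411 [[316.5, 73.8], [118.4, 95.5], 6.8]
plate_round 0.6 [112. 108.] 7235 [[110.4, 104.1], [93.4, 128.2], 89.2]
```

Call:
play_rows --pt "0.1 0.95 0.1 0 0 -0.55 65" --pt "0.1 0.95 0.1 0 0 -0.55 65" --pt "0.1 0.95 0.1 0 0 -0.55 65" --pt "0.1 0.95 0.1 0 0 -0.55 65" --pt "0.1 0.95 0.1 0 0 -0.55 65"

```text
time: 42.7
ee_pos: [0.4488, -0.1163, 0.2674]
eef_rot: [0.909, 0.417, -0.001, -0.001]
ft_force: [-0.1, 0.0, 1.5]
width: 0.0565
```

Call:
play_rows --pt "-0.15 0.05 0.15 0 0 -0.434 65" --pt "-0.15 0.05 0.15 0 0 -0.434 65" --pt "-0.15 0.05 0.15 0 0 -0.434 65" --pt "-0.15 0.05 0.15 0 0 -0.434 65" --pt "-0.15 0.05 0.15 0 0 -0.434 65"

```text
time: 43.32
ee_pos: [0.4371, -0.1429, 0.2381]
eef_rot: [0.718, 0.696, -0.0, -0.001]
ft_force: [-0.4, -1.0, -0.7]
width: 0.0571
```

```bash
cat >> h.py <<'E'
def box(w,c,a):
    ex=np.array([np.cos(a),np.sin(a),0]);ey=np.array([-ex[1],ex[0],0])
    return proj(w,[np.array(c)+.05*i*ex+.077*j*ey for i,j in((1,1),(1,-1),(-1,-1),(-1,1))])
E
python3 - <<'E'
from h import *
s=st(); print(toolyaw(s)); w=eyes.camera("wrist")
b=box(w,[.4485,-.084,.04],1.545);print(b.round().tolist())
for win in(5,8):
    rc=refine(w,b,win); print(np.round(rc,1).tolist()); c,y=plate(w,rc,.04)
for x in eyes.regions_of(w,"plate_hex")[:2]: print(round(x["p"],2),np.round(x["xy"]),onz(w,x["xy"],.04).round(4))
move([c[0],c[1],.1],y)
save(w,"hex.png")
E
```

```text
t 43.33 p [ 0.4371 -0.1429  0.2381] q [ 7.183e-01  6.958e-01 -3.000e-04 -5.000e-04] F [-0.4 -1.  -0.7] w 0.0571
1.5389498675890385
[[257.0, 80.0], [397.0, 79.0], [392.0, 169.0], [262.0, 170.0]]
[[259.6000061035156, 80.69999694824219], [397.20001220703125, 80.4000015258789], [392.70001220703125, 169.1999969482422], [264.29998779296875, 170.5]]
centre [ 0.4503 -0.0847  0.04  ] yaw long/short 1.544 1.546 sizes 0.09962740221533858 0.1520862351219626
[[259.6000061035156, 80.69999694824219], [397.20001220703125, 80.4000015258789], [392.70001220703125, 169.1999969482422], [264.29998779296875, 170.5]]
centre [ 0.4503 -0.0847  0.04  ] yaw long/short 1.544 1.546 sizes 0.09962740221533858 0.1520862351219626
0.91 [329. 119.] [ 0.4512 -0.0758  0.04  ]
row [0.29, 0.056, 0.691, -0.0004, -0.0001, -0.0041]
```

Call:
play_rows --pt "0.29 0.056 0.5 0 0 -0.003 65" --pt "0.29 0.056 0.8 0 0 -0.003 65" --pt "0.29 0.056 0.8 0 0 -0.003 65" --pt "0.29 0.056 0.95 0 0 -0.003 65" --pt "0.29 0.056 1.0 0 0 -0.003 65"

```text
time: 44.05
ee_pos: [0.4492, -0.0838, 0.037]
eef_rot: [0.716, 0.698, -0.001, -0.001]
ft_force: [0.7, 0.1, 0.1]
width: 0.0566
```

Call:
play_rows --pt "0 0 0.065 0 0 0 65" --pt "0 0 0.065 0 0 0 0" --pt "0 0 0.065 0 0 0 0" --pt "0 0 0.065 0 0 0 0" --pt "0 0 0.065 0 0 0 0" --squeeze 50

```text
time: 44.68
ee_pos: [0.4506, -0.0839, 0.026]
eef_rot: [0.716, 0.699, 0.0, 0.0]
ft_force: [0.3, -0.3, 0.5]
width: 0.0247
```

Call:
play_rows --pt "0 0 0 0 0 0 0" --pt "0 0 -0.2 0 0 0 0" --pt "0 0 -0.5 0 0 0 0" --pt "0 0 -0.5 0 0 0 0"

```text
time: 45.18
ee_pos: [0.4528, -0.0841, 0.1294]
eef_rot: [0.715, 0.699, 0.001, 0.003]
ft_force: [0.0, -0.5, -4.1]
width: 0.0174
```

```bash
python3 - <<'E'
from h import *
s=st(); print(toolyaw(s)); move([.5417,.0852,.13],-.116)
E
```

```text
t 45.17 p [ 0.4528 -0.0841  0.1294] q [0.7155 0.6986 0.0015 0.0031] F [ 0.  -0.5 -4.1] w 0.0174
1.5469559433422087
row [0.857, 0.424, -0.002, 0.0043, -0.0024, 1.0587]
```

Call:
play_rows --pt "0.857 0.424 0 0 0 0.6 0" --pt "0.857 0.424 0 0 0 0.6 0" --pt "0.857 0.424 0 0 0 0.6 0" --pt "0.857 0.424 0 0 0 0.6 0" --pt "0.857 0.424 0 0 0 0.6 0"

```text
time: 45.8
ee_pos: [0.5386, 0.0892, 0.1236]
eef_rot: [0.938, 0.346, -0.001, -0.001]
ft_force: [-0.5, -0.7, -3.4]
width: 0.018
```

Call:
play_rows --pt "0 0 0 0 0 0.46 0" --pt "0 0 0 0 0 0.46 0" --pt "0 0 0 0 0 0.46 0" --pt "0 0 0 0 0 0.46 0" --pt "0 0 0 0 0 0.46 0"

```text
time: 46.42
ee_pos: [0.5383, 0.0854, 0.124]
eef_rot: [1.0, -0.006, -0.001, 0.0]
ft_force: [0.2, 0.2, -3.2]
width: 0.0176
```

```bash
python3 - <<'E'
from h import *
s=st(); print(toolyaw(s)); move([.5417,.0852,.0265],-.116)
E
```

```text
t 46.42 p [0.5383 0.0854 0.124 ] q [ 1.0e+00 -6.3e-03 -1.3e-03  4.0e-04] F [ 0.2  0.2 -3.2] w 0.0176
-0.012543413640483262
row [0.018, 0.0, 0.488, 0.0005, 0.0016, 0.0659]
```

Call:
play_rows --pt "0.018 0 0.15 0 0 0.066 0" --pt "0.018 0 0.35 0 0 0.066 0" --pt "0.018 0 0.46 0 0 0.066 0" --pt "0.018 0 0.485 0 0 0.066 0" --pt "0.018 0 0.49 0 0 0.066 0"

```text
time: 47.05
ee_pos: [0.5429, 0.0856, 0.0277]
eef_rot: [0.998, -0.058, -0.0, 0.0]
ft_force: [0.5, 0.5, -4.1]
width: 0.0174
```

Call:
play_rows --pt "0 0 0 0 0 0 60" --pt "0 0 0 0 0 0 60" --pt "0 0 0 0 0 0 60" --pt "0 0 -0.4 0 0 0 60" --pt "0 0 -0.8 0 0 0 60"

```text
time: 47.68
ee_pos: [0.5424, 0.0856, 0.1541]
eef_rot: [0.998, -0.058, -0.001, 0.0]
ft_force: [1.1, -0.8, -0.9]
width: 0.0509
```

```bash
python3 - <<'E'
from h import *
s=st(); print(toolyaw(s)); move([.44,-.143,.22],1.545)
E
```

```text
t 47.67 p [0.5424 0.0856 0.1541] q [ 9.983e-01 -5.840e-02 -5.000e-04  1.000e-04] F [ 1.1 -0.8 -0.9] w 0.0509
-0.1169150132493614
row [-0.375, 1.195, -0.329, -0.0004, 0.0006, -1.058]
```

Call:
play_rows --pt "-0.1 0.2 -0.33 0 0 -0.2 65" --pt "-0.37 0.95 -0.33 0 0 -0.58 65" --pt "-0.37 0.95 -0.33 0 0 -0.58 65" --pt "-0.37 0.95 -0.33 0 0 -0.58 65" --pt "-0.37 0.95 -0.33 0 0 -0.58 65"

```text
time: 48.3
ee_pos: [0.4458, -0.0978, 0.2194]
eef_rot: [0.934, 0.358, 0.0, 0.001]
ft_force: [0.4, 0.0, 0.7]
width: 0.0566
```

Call:
play_rows --pt "-0.15 0.17 0 0 0 -0.48 65" --pt "-0.15 0.17 0 0 0 -0.48 65" --pt "-0.15 0.17 0 0 0 -0.48 65" --pt "-0.15 0.17 0 0 0 -0.48 65" --pt "-0.15 0.17 0 0 0 -0.48 65"

```text
time: 48.92
ee_pos: [0.4475, -0.1398, 0.2189]
eef_rot: [0.737, 0.676, -0.0, 0.0]
ft_force: [-0.1, 0.7, 0.1]
width: 0.0566
```

```bash
python3 - <<'E'
from h import *
s=st(); print(toolyaw(s)); w=eyes.camera("wrist")
b=box(w,[.4495,-.084,.02],1.545);print(b.round().tolist())
for win in(5,8):
    rc=refine(w,b,win); c,y=plate(w,rc,.02)
for x in eyes.regions_of(w,"plate_oval")[:2]: print(round(x["p"],2),np.round(x["xy"]),onz(w,x["xy"],.02).round(4))
move([c[0],c[1],.006],y)
E
```

```text
t 48.92 p [ 0.4475 -0.1398  0.2189] q [ 7.369e-01  6.760e-01 -1.000e-04  3.000e-04] F [-0.1  0.7  0.1] w 0.0566
1.4845126237037118
[[244.0, 88.0], [382.0, 79.0], [383.0, 168.0], [254.0, 176.0]]
centre [ 0.4486 -0.0851  0.02  ] yaw long/short 1.541 1.543 sizes 0.09904678608541759 0.1522471152242769
centre [ 0.4486 -0.0851  0.02  ] yaw long/short 1.541 1.543 sizes 0.09904678608541759 0.1522471152242769
0.67 [313. 122.] [ 0.4471 -0.0761  0.02  ]
row [0.273, -0.02, 1.064, 0.0001, 0.0004, -0.0385]
```

Call:
play_rows --pt "0.273 -0.02 0.5 0 0 -0.037 65" --pt "0.273 -0.02 0.8 0 0 -0.037 65" --pt "0.273 -0.02 0.8 0 0 -0.037 65" --pt "0.273 -0.02 0.95 0 0 -0.037 65" --pt "0.273 -0.02 1.0 0 0 -0.037 65"

```text
time: 49.65
ee_pos: [0.4471, -0.0849, 0.0172]
eef_rot: [0.718, 0.696, -0.001, -0.001]
ft_force: [0.7, -0.7, 0.0]
width: 0.0563
```

Call:
play_rows --pt "0 0 0.06 0 0 0 65" --pt "0 0 0.06 0 0 0 0" --pt "0 0 0.06 0 0 0 0" --pt "0 0 0.06 0 0 0 0" --pt "0 0 0.06 0 0 0 0"

```text
time: 50.28
ee_pos: [0.4484, -0.0853, 0.007]
eef_rot: [0.717, 0.697, -0.0, 0.0]
ft_force: [-0.2, -0.3, -0.5]
width: 0.0242
```

Call:
play_rows --pt "0 0 0 0 0 0 0" --pt "0 0 -0.2 0 0 0 0" --pt "0 0 -0.7 0 0 0 0" --pt "0 0 -0.7 0 0 0 0"

```text
time: 50.78
ee_pos: [0.4485, -0.0851, 0.1491]
eef_rot: [0.717, 0.697, 0.0, 0.001]
ft_force: [0.3, -1.1, -3.1]
width: 0.0175
```

```bash
python3 - <<'E'
from h import *
s=st(); print(toolyaw(s)); move([.48,.09,.23],-.116)
E
```

```text
t 50.77 p [ 0.4485 -0.0851  0.1491] q [7.167e-01 6.974e-01 3.000e-04 9.000e-04] F [ 0.3 -1.1 -3.1] w 0.0175
1.5435801442060337
row [0.879, 0.134, -0.405, 0.0012, -0.0005, 1.0565]
```

Call:
play_rows --pt "0.87 -0.27 -0.25 0 0 0.58 0" --pt "0.87 -0.27 -0.25 0 0 0.58 0" --pt "0.87 -0.27 -0.25 0 0 0.58 0" --pt "0.87 -0.27 -0.25 0 0 0.58 0" --pt "0.87 -0.27 -0.25 0 0 0.58 0"

```text
time: 51.4
ee_pos: [0.3983, 0.0917, 0.1966]
eef_rot: [0.949, 0.314, -0.0, 0.0]
ft_force: [0.3, 0.1, -3.2]
width: 0.0173
```

Call:
play_rows --pt "0 0 0 0 0 0.48 0" --pt "0 0 0 0 0 0.48 0" --pt "0 0 0 0 0 0.48 0" --pt "0 0 0 0 0 0.48 0" --pt "0 0 0 0 0 0.48 0"

```text
time: 52.02
ee_pos: [0.3985, 0.0902, 0.1962]
eef_rot: [0.998, -0.055, -0.001, 0.0]
ft_force: [0.5, 0.6, -3.1]
width: 0.0176
```

```bash
python3 - <<'E'
from h import *
s=st(); print(toolyaw(s)); w=eyes.camera("wrist"); save(w,"hx2.png")
b=box(w,[.5425,.0856,.04],-.117);print(b.round().tolist())
for win in(5,9):
    rc=refine(w,b,win); c,y=plate(w,rc,.04)
for x in eyes.regions_of(w,"plate_hex")[:2]: print(round(x["p"],2),np.round(x["xy"]),onz(w,x["xy"],.04).round(4))
move([.5425,.0856,.12],-.116)
E
```

```text
t 52.02 p [0.3985 0.0902 0.1962] q [ 9.985e-01 -5.510e-02 -5.000e-04  4.000e-04] F [ 0.5  0.6 -3.1] w 0.0176
-0.11017624195382233
[[222.0, -26.0], [393.0, -25.0], [386.0, 92.0], [229.0, 91.0]]Traceback (most recent call last):
  File "<stdin>", line 5, in <module>
  File "h.py", line 69, in refine
    vx,vy,x,y=cv2.fitLine(np.array(pts,np.float32),cv2.DIST_WELSCH,0,.01,.01).ravel()
              ~~~~~~~~~~~^^^^^^^^^^^^^^^^^^^^^^^^^^^^^^^^^^^^^^^^^^^^^^^^^^^^
cv2.error: OpenCV(4.12.0) /io/opencv/modules/imgproc/src/linefit.cpp:618: error: (-215:Assertion failed) npoints2 >= 0 || npoints3 >= 0 in function 'fitLine'
```

```bash
python3 - <<'E'
from h import *
s=st(); w=eyes.camera("wrist")
g=cv2.GaussianBlur(cv2.cvtColor(np.ascontiguousarray(w["image"]),cv2.COLOR_RGB2GRAY),(3,3),0).astype(np.float32)
a=-.117;ex=np.array([np.cos(a),np.sin(a),0]);ey=np.array([-ex[1],ex[0],0]);c=np.array([.5425,.0856,.04])
def scan(p0,d):
    t=np.arange(-.03,.03,.0005);P=proj(w,[p0+u*d for u in t]).astype(np.float32);v=cv2.remap(g,P[:,0][None],P[:,1][None],1)[0];gr=np.abs(np.gradient(v));i=gr.argsort()[-3:];return [round(float(t[k]),4) for k in i],gr.max().round(1)
for y in(-.07,0,.07): print("front",y,scan(c-.05*ex+y*ey,ex))
for x in(-.04,-.02,0): print("left",x,scan(c+.077*ey+x*ex,ey),"right",scan(c-.077*ey+x*ex,-ey))
move([.5425,.0856,.12],-.117)
E
```

```text
t 52.08 p [0.3986 0.0902 0.1963] q [ 9.986e-01 -5.370e-02 -4.000e-04  3.000e-04] F [ 0.2  0.4 -3.9] w 0.0174
front -0.07 ([-0.002, -0.003, -0.0025], np.float32(23.6))
front 0 ([-0.0025, -0.0035, -0.003], np.float32(24.5))
front 0.07 ([-0.0025, -0.0015, -0.002], np.float32(20.5))
left -0.04 ([0.0005, 0.0, -0.0005], np.float32(19.5)) right ([0.0, -0.001, -0.0005], np.float32(19.7))
left -0.02 ([-0.001, 0.0, -0.0005], np.float32(18.6)) right ([-0.02, -0.001, -0.0005], np.float32(20.7))
left 0 ([-0.0285, -0.0005, 0.0], np.float32(18.8)) right ([-0.0195, -0.0185, -0.019], np.float32(25.5))
row [0.718, -0.054, 0.381, 0.0004, 0.0004, 0.0066]
```

Hex is where I put it, within 2.5 mm. Placing the oval plate on it.

Call:
play_rows --pt "0.3 -0.054 0.1 0 0 0.005 0" --pt "0.71 -0.054 0.3 0 0 0.005 0" --pt "0.71 -0.054 0.38 0 0 0.005 0" --pt "0.71 -0.054 0.5 0 0 0.005 0" --pt "0.71 -0.054 0.6 0 0 0.005 0"

```text
time: 52.75
ee_pos: [0.5408, 0.0853, 0.0749]
eef_rot: [0.998, -0.058, -0.001, 0.0]
ft_force: [1.2, -0.5, -2.7]
width: 0.0176
```

```bash
python3 - <<'E'
from h import *
s=st(); print(toolyaw(s)); move([.5415,.0856,.047],-.117)
E
```

```text
t 52.75 p [0.5408 0.0853 0.0749] q [ 9.983e-01 -5.800e-02 -9.000e-04  1.000e-04] F [ 1.2 -0.5 -2.7] w 0.0176
-0.11615450364584225
row [0.003, -0.002, 0.139, 0.0003, 0.0012, 0.0005]
```

Call:
play_rows --pt "0.003 -0.002 0.09 0 0 0 0" --pt "0.003 -0.002 0.125 0 0 0 0" --pt "0.003 -0.002 0.137 0 0 0 0" --pt "0.003 -0.002 0.137 0 0 0 0"

```text
time: 53.25
ee_pos: [0.5422, 0.0856, 0.0497]
eef_rot: [0.998, -0.059, 0.0, 0.0]
ft_force: [-0.4, -0.3, -3.8]
width: 0.0173
```

Call:
play_rows --pt "0 0 0 0 0 0 60" --pt "0 0 0 0 0 0 60" --pt "0 0 0 0 0 0 60" --pt "0 0 -0.4 0 0 0 60" --pt "0 0 -0.85 0 0 0 60"

```text
time: 53.88
ee_pos: [0.5414, 0.0857, 0.1755]
eef_rot: [0.998, -0.059, -0.001, 0.0]
ft_force: [1.6, -0.3, -0.2]
width: 0.051
```

```bash
python3 - <<'E'
from h import *
s=st(); print(toolyaw(s)); move([.44,.35,.25],-.0)
E
```

```text
t 53.88 p [0.5414 0.0857 0.1755] q [ 9.982e-01 -5.930e-02 -7.000e-04  1.000e-04] F [ 1.6 -0.3 -0.2] w 0.051
-0.11864230366239241
row [-0.66, -1.252, -0.372, 0.0001, 0.0009, -0.0755]
```

Call:
play_rows --pt "-0.66 -0.8 -0.37 0 0 -0.07 65" --pt "-0.66 -0.99 -0.37 0 0 -0.07 65" --pt "-0.66 -0.99 -0.37 0 0 -0.07 65" --pt "-0.66 -0.99 -0.37 0 0 -0.07 65" --pt "-0.66 -0.99 -0.37 0 0 -0.07 65"

```text
time: 54.5
ee_pos: [0.4316, 0.3032, 0.25]
eef_rot: [1.0, -0.0, 0.001, -0.001]
ft_force: [0.2, -0.2, 0.1]
width: 0.0564
```

Call:
play_rows --pt "0 -0.3 0 0 0 0 65" --pt "0 -0.3 0 0 0 0 65" --pt "0 -0.3 0 0 0 0 65"

```text
time: 54.88
ee_pos: [0.4351, 0.3573, 0.2476]
eef_rot: [1.0, -0.004, -0.0, 0.0]
ft_force: [0.4, -0.7, 0.3]
width: 0.0566
```

```bash
python3 - <<'E'
from h import *
s=st(); print(toolyaw(s),np.round(s["joint_positions"],2)); w=eyes.camera("wrist"); save(w,"rd.png")
np.savez("rd.npz",**{k:np.array(w[k]) for k in("image","mtx","R","t")})
b=box(w,[.503,.353,.02],0.0);print(b.round().tolist())
for win in(6,10,14):
    rc=refine(w,b,win); print(np.round(rc).tolist()); c,y=plate(w,rc,.02)
    rc=refine(w,box(w,c,y),5);c,y=plate(w,rc,.02)
for x in eyes.regions_of(w,"plate_round")[:2]: 
    m=x["region"].astype(np.uint8); k=max(cv2.findContours(m,0,2)[0],key=cv2.contourArea); print(round(x["p"],2),np.round(x["xy"]),onz(w,x["xy"],.02).round(4),cv2.minAreaRect(k))
b=eyes.camera("scene");L=eyes.landmark_of(b,"plate_round");print([(onz(b,x["xy"],0).round(3),round(x["p"],2)) for x in L[:2]])
E
```

```text
t 54.88 p [0.4351 0.3573 0.2476] q [ 1.0e+00 -4.5e-03 -4.0e-04  5.0e-04] F [ 0.4 -0.7  0.3] w 0.0566
-0.008954510087534139 [-0.01  0.31 -0.92  1.55  0.25  1.41 -2.53]
[[257.0, 76.0], [387.0, 74.0], [383.0, 158.0], [262.0, 160.0]]
[[263.0, 77.0], [464.0, 72.0], [341.0, 158.0], [268.0, 160.0]]
centre [0.5031 0.3398 0.02  ] yaw long/short 0.012 -0.626 sizes 0.12277027993158073 0.16571970701987285
centre [0.5029 0.3377 0.02  ] yaw long/short -0.014 -0.288 sizes 0.10277460869823982 0.16368214800453196
[[247.0, 77.0], [377.0, 74.0], [373.0, 157.0], [253.0, 160.0]]
centre [0.5028 0.3651 0.02  ] yaw long/short 0.012 -0.002 sizes 0.09857986900817405 0.15354544516683663
centre [0.5028 0.3655 0.02  ] yaw long/short 0.011 0.007 sizes 0.09872165463795084 0.1529511652636419
[[247.0, 77.0], [376.0, 74.0], [373.0, 157.0], [253.0, 160.0]]
centre [0.5028 0.3654 0.02  ] yaw long/short 0.012 0.007 sizes 0.0985715273740625 0.152952427173694
centre [0.5027 0.3656 0.02  ] yaw long/short 0.009 0.003 sizes 0.09904691881675812 0.15293990491762957
0.67 [310. 112.] [0.5102 0.3677 0.02  ] ((310.7291564941406, 109.28990173339844), (101.6387939453125, 127.27102661132812), 89.30130767822266)
0.48 [564.  71.] [0.5545 0.0659 0.02  ] ((564.5400390625, 66.72000122070312), (152.02793884277344, 125.44072723388672), 8.130102157592773)
[(array([0.5  , 0.356, 0.   ]), 0.63), (array([ 0.534, -0.301,  0.   ]), 0.53)]
```

```bash
python3 - <<'E'
from h import *
s=r.read_state(); move([.5028,.3655,.06],.01)
E
```

```text
row [0.335, -0.049, 0.941, 0.0006, -0.0003, -0.0133]
```

Call:
play_rows --pt "0.2 -0.045 0.2 0 0 -0.013 65" --pt "0.335 -0.045 0.5 0 0 -0.013 65" --pt "0.335 -0.045 0.7 0 0 -0.013 65" --pt "0.335 -0.045 0.7 0 0 -0.013 65"

```text
time: 55.58
ee_pos: [0.5009, 0.364, 0.1052]
eef_rot: [1.0, 0.005, -0.002, 0.002]
ft_force: [-0.7, -0.6, 0.6]
width: 0.057
```

```bash
python3 - <<'E'
from h import *
s=st(); print(toolyaw(s),np.round(s["joint_positions"],2)); move([.5028,.3655,.006],.01)
E
```

```text
t 55.58 p [0.5009 0.364  0.1052] q [ 1.      0.0052 -0.0024  0.0019] F [-0.7 -0.6  0.6] w 0.057
0.010308408064910742 [-0.09  0.55 -0.82  1.58  0.42  1.21 -2.55]
row [0.012, -0.009, 0.496, 0.0024, 0.0031, 0.0002]
```

Call:
play_rows --pt "0.01 -0.008 0.2 0 0 -0.03 65" --pt "0.01 -0.008 0.4 0 0 -0.03 65" --pt "0.01 -0.008 0.495 0 0 -0.03 65" --pt "0.01 -0.008 0.495 0 0 -0.03 65" --pt "0.01 -0.008 0.495 0 0 -0.03 0"

```text
time: 56.2
ee_pos: [0.5049, 0.3688, 0.0113]
eef_rot: [1.0, 0.029, 0.001, -0.001]
ft_force: [-1.1, -0.4, 0.5]
width: 0.0521
```

Call:
play_rows --pt "0 0 0 0 0 0 0" --pt "0 0 0 0 0 0 0" --pt "0 0 0 0 0 0 0" --pt "0 0 0 0 0 0 0" --pt "0 0 0 0 0 0 0"

```text
time: 56.82
ee_pos: [0.504, 0.3675, 0.0091]
eef_rot: [1.0, 0.029, -0.0, 0.0]
ft_force: [-0.9, -2.1, 2.5]
width: 0.0172
```

Call:
play_rows --pt "0 0 -0.2 0 0 0 0" --pt "0 0 -0.5 0 0 0 0" --pt "0 0 -0.8 0 0 0 0" --pt "0 0 -0.8 0 0 0 0"

```text
time: 57.32
ee_pos: [0.5052, 0.3701, 0.1738]
eef_rot: [1.0, 0.029, 0.003, -0.002]
ft_force: [-0.2, 0.5, -4.5]
width: 0.0176
```

```bash
python3 - <<'E'
from h import *
s=st(); print(toolyaw(s),np.round(s["joint_positions"],2)); move([.40,.09,.22],-.117)
E
```

```text
t 57.33 p [0.5052 0.3701 0.1738] q [ 0.9996  0.0294  0.003  -0.0021] F [-0.2  0.5 -4.5] w 0.0176
0.05886380108548109 [-0.09  0.49 -0.83  1.5   0.37  1.31 -2.47]
row [-0.606, 1.366, -0.24, -0.0029, -0.0036, 0.112]
```

Call:
play_rows --pt "-0.4 0.7 -0.3 0 0 0 0" --pt "-0.5 0.95 -0.3 0 0 0 0" --pt "-0.5 0.95 -0.3 0 0 0 0" --pt "-0.5 0.95 -0.3 0 0 0 0" --pt "-0.5 0.95 -0.3 0 0 0 0"

```text
time: 57.95
ee_pos: [0.4148, 0.1693, 0.2285]
eef_rot: [1.0, 0.027, -0.0, 0.002]
ft_force: [-0.8, -0.2, -3.9]
width: 0.0174
```

Call:
play_rows --pt "-0.1 0.42 0 0 0 0.112 0" --pt "-0.1 0.42 0 0 0 0.112 0" --pt "-0.1 0.42 0 0 0 0.112 0" --pt "-0.1 0.42 0 0 0 0.112 0"

```text
time: 58.45
ee_pos: [0.4001, 0.0886, 0.2285]
eef_rot: [0.998, -0.058, -0.001, -0.0]
ft_force: [-0.1, 0.9, -4.0]
width: 0.0173
```

```bash
cat > scan.py <<'E'
from h import *
import sys
def check(c,a,w,xs=(-.04,-.02)):
    g=cv2.GaussianBlur(cv2.cvtColor(np.ascontiguousarray(w["image"]),cv2.COLOR_RGB2GRAY),(3,3),0).astype(np.float32)
    ex=np.array([np.cos(a),np.sin(a),0]);ey=np.array([-ex[1],ex[0],0]);c=np.array(c)
    def scan(p0,d):
        t=np.arange(-.025,.025,.0005);P=proj(w,[p0+u*d for u in t]).astype(np.float32);v=cv2.remap(g,P[:,0][None],P[:,1][None],1)[0];gr=np.abs(np.gradient(v));return round(float(t[gr.argmax()]),4),gr.max().round(1),P[50].round().tolist()
    for y in(-.07,0,.07): print("front",y,scan(c-.05*ex+y*ey,ex),"back",scan(c+.05*ex+y*ey,ex))
    for x in xs: print("left",x,scan(c+.077*ey+x*ex,ey),"right",scan(c-.077*ey+x*ex,-ey))
E
python3 - <<'E'
from scan import *
s=st(); print(toolyaw(s)); w=eyes.camera("wrist"); check([.5418,.0856,.06],-.117,w)
move([.5415,.0856,.12],-.117)
E
```

```text
t 58.45 p [0.4001 0.0886 0.2285] q [ 9.983e-01 -5.770e-02 -6.000e-04 -1.000e-04] F [-0.1  0.9 -4. ] w 0.0173
-0.11554955693110414
front -0.07 (-0.0015, np.float32(20.5), [375.0, 95.0]) back (-0.0135, np.float32(56.5), [380.0, -17.0])
front 0 (-0.003, np.float32(23.2), [307.0, 95.0]) back (-0.0135, np.float32(54.0), [306.0, -17.0])
front 0.07 (-0.001, np.float32(21.3), [238.0, 95.0]) back (-0.0135, np.float32(58.2), [231.0, -17.0])
left -0.04 (-0.0005, np.float32(17.6), [231.0, 84.0]) right (0.0, np.float32(18.7), [382.0, 84.0])
left -0.02 (-0.0005, np.float32(17.4), [229.0, 63.0]) right (-0.021, np.float32(20.1), [383.0, 63.0])
row [0.705, -0.065, 0.542, -0.0001, 0.0008, 0.0013]
```

Call:
play_rows --pt "0.3 -0.065 0.1 0 0 0.001 0" --pt "0.7 -0.065 0.25 0 0 0.001 0" --pt "0.7 -0.065 0.45 0 0 0.001 0" --pt "0.7 -0.065 0.65 0 0 0.001 0" --pt "0.7 -0.065 0.68 0 0 0.001 0"

```text
time: 59.12
ee_pos: [0.5388, 0.085, 0.0901]
eef_rot: [0.998, -0.059, -0.003, -0.0]
ft_force: [-0.2, 0.2, -3.0]
width: 0.0177
```

```bash
python3 - <<'E'
from h import *
s=st(); print(toolyaw(s)); move([.5415,.0856,.0705],-.117)
E
```

```text
t 59.12 p [0.5388 0.085  0.0901] q [ 9.983e-01 -5.860e-02 -3.100e-03 -3.000e-04] F [-0.2  0.2 -3. ] w 0.0177
-0.1171804195047755
row [0.014, -0.005, 0.098, -0.0001, 0.004, -0.0001]
```

Call:
play_rows --pt "0.01 -0.004 0.05 0 0 0 0" --pt "0.01 -0.004 0.08 0 0 0 0" --pt "0.01 -0.004 0.09 0 0 0 0" --pt "0.01 -0.004 0.094 0 0 0 0" --pt "0.01 -0.004 0.094 0 0 0 0"

```text
time: 59.75
ee_pos: [0.543, 0.0843, 0.0747]
eef_rot: [0.998, -0.059, 0.0, 0.0]
ft_force: [-0.3, -0.2, -3.1]
width: 0.0171
```

Call:
play_rows --pt "0 0 0 0 0 0 60" --pt "0 0 0 0 0 0 60" --pt "0 0 0 0 0 0 60" --pt "0 0 -0.3 0 0 0 60" --pt "0 0 -0.8 0 0 0 60"

```text
time: 60.38
ee_pos: [0.5423, 0.0844, 0.198]
eef_rot: [0.998, -0.059, -0.001, 0.0]
ft_force: [1.2, -0.6, -0.1]
width: 0.0508
```

Call:
play_rows --pt "-0.33 0 -0.5 0 0 0 60" --pt "-0.33 0 -0.5 0 0 0 60" --pt "-0.33 0 -0.5 0 0 0 60" --pt "-0.33 0 -0.5 0 0 0 60"

```text
time: 60.88
ee_pos: [0.4774, 0.0919, 0.2965]
eef_rot: [0.998, -0.06, 0.0, 0.001]
ft_force: [-0.2, 0.5, 0.7]
width: 0.0521
```

```bash
python3 - <<'E'
from scan import *
s=st(); w=eyes.camera("wrist"); save(w,"fin.png")
rc=refine(w,box(w,[.541,.0856,.08],-.117),5); plate(w,rc,.08)
check([.5415,.0856,.08],-.117,w)
# lower plates: left/right/front/back vertical-face silhouettes at bottom (z=0) and visible bolts
for l in("plate_round","plate_bottom","plate_hex","plate_oval"):
    print(l,[(np.round(x["xy"]).tolist(),round(x["p"],2)) for x in eyes.landmark_of(w,l)[:3]])
for x in eyes.regions_of(w,"plate_round")[:1]:
    m=x["region"].astype(np.uint8);k=max(cv2.findContours(m,0,2)[0],key=cv2.contourArea);print(cv2.minAreaRect(k))
E
```

```text
t 60.88 p [0.4774 0.0919 0.2965] q [ 9.982e-01 -5.970e-02  0.000e+00  6.000e-04] F [-0.2  0.5  0.7] w 0.0521
centre [0.5419 0.0853 0.08  ] yaw long/short -0.14 -0.148 sizes 0.09849973722140662 0.1523092106788683
front -0.07 (-0.011, np.float32(13.5), [375.0, 163.0]) back (-0.002, np.float32(20.4), [379.0, 77.0])
front 0 (-0.0145, np.float32(12.9), [318.0, 163.0]) back (-0.0005, np.float32(17.6), [318.0, 77.0])
front 0.07 (0.003, np.float32(14.7), [262.0, 163.0]) back (0.002, np.float32(16.6), [258.0, 77.0])
left -0.04 (-0.0005, np.float32(14.2), [256.0, 155.0]) right (-0.0015, np.float32(6.9), [381.0, 155.0])
left -0.02 (-0.0005, np.float32(15.5), [255.0, 139.0]) right (-0.0015, np.float32(6.9), [382.0, 138.0])
plate_round [([315.0, 122.0], 0.72)]
plate_bottom []
plate_hex []
plate_oval []
((318.0, 111.0), (104.0, 130.0), 90.0)
```

Round plate sits at (0.542, 0.085), yaw -0.14; the bottom one was at (0.542, 0.085), yaw -0.116. One silhouette check of the stack from the fixed cameras, to see whether a lower plate was knocked.

```bash
python3 - <<'E'
from h import *
a=-.12;ex=np.array([np.cos(a),np.sin(a),0]);ey=np.array([-ex[1],ex[0],0])
P=[np.array([.5418,.0853,z])+.05*i*ex+.077*j*ey for z in(0,.08) for i in(1,-1) for j in(1,-1)]
for n in("scene","side"):
    p=eyes.camera(n); h=cv2.convexHull(proj(p,P).astype(np.float32)).astype(np.int32)
    m=np.zeros((400,640),np.uint8);cv2.fillConvexPoly(m,h,1)
    g=cv2.cvtColor(np.ascontiguousarray(p["image"]),cv2.COLOR_RGB2GRAY); d=(g<75).astype(np.uint8)
    ring=cv2.dilate(m,np.ones((15,15)))-cv2.dilate(m,np.ones((5,5)))
    inn=cv2.erode(m,np.ones((5,5)))
    ys,xs=np.nonzero(d&ring); print(n,"dark in ring",len(xs),"of",int(ring.sum()),"ring dark bbox",(xs.min(),xs.max(),ys.min(),ys.max()) if len(xs) else None,"hull",h[:,0].min(0),h[:,0].max(0),"bright inside",int(((1-d)&inn).sum()),"of",int(inn.sum()))
    for l in("screwdriver","plate_square","tin","salt_shaker","spice_jar","plate_hex","plate_round"): print(l,[(np.round(x["xy"]).tolist(),round(x["p"],2)) for x in eyes.landmark_of(p,l)[:4]])
    save(p,"end_"+n+".png")
E
```

```text
scene dark in ring 0 of 1590 ring dark bbox None hull [258 221] [327 291] bright inside 9 of 2491
screwdriver [([414.0, 163.0], 0.73), ([386.0, 158.0], 0.66), ([394.0, 147.0], 0.64), ([381.0, 170.0], 0.61)]
plate_square [([374.0, 195.0], 0.74)]
tin [([189.0, 277.0], 0.61), ([384.0, 161.0], 0.2)]
salt_shaker [([260.0, 227.0], 0.77)]
spice_jar [([222.0, 247.0], 0.98)]
plate_hex [([294.0, 258.0], 0.63), ([347.0, 184.0], 0.4)]
plate_round [([295.0, 249.0], 0.93)]
side dark in ring 237 of 1180 ring dark bbox (np.int64(351), np.int64(361), np.int64(210), np.int64(256)) hull [315 214] [354 273] bright inside 26 of 1912
screwdriver [([315.0, 162.0], 0.63), ([331.0, 146.0], 0.58), ([304.0, 143.0], 0.56)]
plate_square [([333.0, 180.0], 0.87)]
tin [([266.0, 319.0], 0.6)]
salt_shaker [([277.0, 247.0], 0.94)]
spice_jar [([265.0, 280.0], 0.88)]
plate_hex [([337.0, 249.0], 0.7)]
plate_round [([334.0, 235.0], 0.65), ([338.0, 248.0], 0.62), ([308.0, 187.0], 0.48), ([318.0, 175.0], 0.21)]
```

The scene silhouette matches a neat four-plate stack: nothing dark outside it. The dark strip in the side view is where the arm and its shadow are. Handing in.

```bash
python3 -c "
from bench import job; print(job.close_job())"
```

```text
the job is handed in; nothing more can be done
None
```

The square plate is mounted in the press with both cams closed, the screwdriver is back in its socket, and the other plates are stacked. I handed the job in at about 61 s; it reports no verdict.

**What I did:** I parked the oval and hex plates beside the stack. The square plate went onto the bed and slid in, bolts first, up to the pins. I closed the left cam, then the right, with the smallest screwdriver and put it back. Then hex, oval and the lone round plate went onto the bottom plate.

**Last checks:**
- **Cams and plate:** both cams read about 1.58 rad. That is past the required 1.35, but I did not confirm they reached the 1.65 stops. The plate's near edge measured within 0.5 mm of flush at the three clear points. Two scan points near its left end read 7 to 10 mm off; I put those down to the screwdriver in view and did not recheck them.
- **Screwdriver:** it went in without resistance and was let go at nearly the grip height. After release its top measured over the socket.
- **Stack:** the top plate is within 1 mm and 0.03 rad of the bottom plate. Hex and oval measured within 3 mm before the next plate covered them.
- **Fixed cameras:** the scene view showed nothing outside the stack outline. The side view had a dark strip there that I took for the arm or its shadow and did not resolve.
- **Bystanders:** the salt shaker, spice jar and tin show within 4 pixels of where they started.

The limit of 16 viewed pictures was used up before the right cam, so every check after that was numeric only.

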